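# Put the spice tins away in the lever-lid keeper and lock it

## Task

Put every spice tin that is out on the counter into the white lever-lid keeper: lift the iron weight from its cork mat and stand it on the keeper's black lever pad so that it presses the lever right down and holds the lid raised while you load the tins. Then put the weight back upright on its mat so that the lid closes over the tins, turn the brass cam lock with the red key's blade a quarter turn clockwise until it seats with its red tongue over the lid (never turn it with the fingers), and hang the key back in its wooden stand. Leave the mug, bowl, rolling pin, empanada press, fork and spoon where they are.

Things in the scene. Friction and masses are not known exactly. Their poses are not given: they have to be found in the camera images.
- keeper_floor (a point): centre of the inner floor of the keeper, a white open bin 200 x 200 mm outside (188 x 188 mm inside, walls 6 mm) fixed on the counter; this point is 36 mm above the counter, the bin's rim 133 mm above the counter (inner depth 97 mm). Its x axis points away from the side with the cam lock, its y axis from the lever side to the lid's hinge, z up. A grey latch block stands against the -x wall (50 mm deep, 90 mm wide, also 133 mm high)
- lid (a joint): angle of the flat clear plastic lid with a steel edge strip (200 x 200 x 6 mm) hinged along the bin's +y rim: 0 shut, 1.75 fully raised, leaning a little back past upright. Geared to the lever: lid = 6.73 x lever. It closes by itself, softly in about a second or two, when the lever is let go
- lid_edge (a point): middle of the top of the lid's free edge, 200 mm from its hinge
- lever (a joint): angle of the lid-lift lever: 0 up (pad slopes 15 degrees up outwards), 0.26 fully down (pad level, its top 24 mm above the counter). Spring-loaded; pressing at the pad takes about 4 to 6 N, so that the iron weight alone holds it down
- lever_pad (a point): centre of the top of the black lever pad, 120 mm (bin's x) by 110 mm, with low ribs 6 mm high along its two x edges. The pad lies outside the bin's -y wall; its centre is 200 mm from the bin's centre in -y when down, and about 46 mm higher when the lever is up (5 mm nearer the bin). The axes tilt with the lever
- cam (a joint): angle of the slotted cam lock: near 0 (0 to 0.25) at the start, the tongue beside the lid; about 1.57 when seated at its stop, the red tongue over the lid. It grows clockwise seen from above, stays where left, needs about 0.1 N m
- cam_slot (a point): centre of the top of the cam lock on the latch block, 125 mm from the bin's centre in -x, 147 mm above the counter. Brass head 30 x 42 mm with an upright slot 30 mm long (along this point's own y), 6 mm wide, 12.5 mm deep; turns about the point's z. A red tongue points along its +y, 49 mm from the axis
- weight_grip (a point): middle of the upright wooden grip of the cast-iron weight: round iron foot 96 mm in diameter and 18 mm thick with a grip 56 mm (its x) by 18 mm (its y) reaching from 18 to 80 mm above the weight's underside; this point is 52 mm above the underside. About 0.85 kg
- mat_top (a point): centre of the top of the round cork mat, 120 mm across, 8 mm thick, fixed on the counter: the weight's place
- key_grip (a point): middle of the key's red grip, 34 mm (its x) by 16 mm (its y) by 62 mm tall, 82 mm above the tip of the blade, which points down (-z). Blade 26 mm wide (along its x), 3.6 mm thick, 24 mm long, then a thin shank and a steel collar 46 mm in diameter from 45 to 51 mm above the tip; the grip starts above the collar. About 0.12 kg
- stand_top (a point): centre of the top of the wooden key stand, 60 mm above the counter, fixed: two upright walls (60 mm long along its x, 20 mm thick) with a 16 mm wide gap along its x between them, open at both ends and above. The key hangs with its blade along the gap and its collar resting on the walls, its grip's middle 37 mm above this point
- tin1_mid (a point): centre (half-way up) of the red rectangular spice tin, 60 mm (its x) by 44 mm (its y) by 70 mm tall (its z), about 0.14 kg, closed and solid, standing on the counter at the start. Between two and four of the four tins are present; an absent one is given as None
- tin2_mid (a point): centre (half-way up) of the yellow rectangular spice tin, 60 mm (its x) by 44 mm (its y) by 70 mm tall (its z), about 0.14 kg, closed and solid, standing on the counter at the start. Between two and four of the four tins are present; an absent one is given as None
- tin3_mid (a point): centre (half-way up) of the green rectangular spice tin, 60 mm (its x) by 44 mm (its y) by 70 mm tall (its z), about 0.14 kg, closed and solid, standing on the counter at the start. Between two and four of the four tins are present; an absent one is given as None
- tin4_mid (a point): centre (half-way up) of the blue rectangular spice tin, 60 mm (its x) by 44 mm (its y) by 70 mm tall (its z), about 0.14 kg, closed and solid, standing on the counter at the start. Between two and four of the four tins are present; an absent one is given as None
- mug: blue ceramic cup, 72 mm across, 80 mm high, origin under its centre; not to be moved
- bowl: white mixing bowl, 180 mm across, 85 mm high, origin under its centre; not to be moved
- rolling_pin: wooden rolling pin, 420 mm long along its y, 56 mm thick, origin under its middle; not to be moved
- empanada_press: grey plastic empanada press, disc 124 mm across with handle, 22 mm high; not to be moved
- fork: steel fork, about 190 mm long along its x, 4 mm thick; not to be moved
- bamboo_spoon: bamboo spoon, 240 mm long along its x; not to be moved

How it is judged (in metres and radians):
On the way, in this order (a step that is already met when the one before it is completed fails the run):
1. the weight, let go, stands on the lever pad and holds the lid raised (value of joint lid above 1.5 rad and horizontal distance between weight_grip and lever_pad below 0.04 m and z of weight_grip in the frame of lever_pad below 0.062 m and angle between weight_grip's own z axis and vertical below 0.15 rad and contact force between the fingers and weight below 0.3 N), for 0.3 s.
2. all the tins that are present are in the keeper, the lid still held up by the weight (value of joint lid above 1.5 rad and horizontal distance between weight_grip and lever_pad below 0.04 m and z of weight_grip in the frame of lever_pad below 0.062 m and angle between weight_grip's own z axis and vertical below 0.15 rad and x of tin1_mid in the frame of keeper_floor between -0.094 and 0.094 m and y of tin1_mid in the frame of keeper_floor between -0.094 and 0.094 m and z of tin1_mid in the frame of keeper_floor between 0.01 and 0.085 m and x of tin2_mid in the frame of keeper_floor between -0.094 and 0.094 m and y of tin2_mid in the frame of keeper_floor between -0.094 and 0.094 m and z of tin2_mid in the frame of keeper_floor between 0.01 and 0.085 m and x of tin3_mid in the frame of keeper_floor between -0.094 and 0.094 m and y of tin3_mid in the frame of keeper_floor between -0.094 and 0.094 m and z of tin3_mid in the frame of keeper_floor between 0.01 and 0.085 m and x of tin4_mid in the frame of keeper_floor between -0.094 and 0.094 m and y of tin4_mid in the frame of keeper_floor between -0.094 and 0.094 m and z of tin4_mid in the frame of keeper_floor between 0.01 and 0.085 m), for 0.3 s.
3. the weight is off the lever and the lid has closed, the cam not yet turned (value of joint lid below 0.06 rad and x of tin1_mid in the frame of keeper_floor between -0.094 and 0.094 m and y of tin1_mid in the frame of keeper_floor between -0.094 and 0.094 m and z of tin1_mid in the frame of keeper_floor between 0.01 and 0.085 m and x of tin2_mid in the frame of keeper_floor between -0.094 and 0.094 m and y of tin2_mid in the frame of keeper_floor between -0.094 and 0.094 m and z of tin2_mid in the frame of keeper_floor between 0.01 and 0.085 m and x of tin3_mid in the frame of keeper_floor between -0.094 and 0.094 m and y of tin3_mid in the frame of keeper_floor between -0.094 and 0.094 m and z of tin3_mid in the frame of keeper_floor between 0.01 and 0.085 m and x of tin4_mid in the frame of keeper_floor between -0.094 and 0.094 m and y of tin4_mid in the frame of keeper_floor between -0.094 and 0.094 m and z of tin4_mid in the frame of keeper_floor between 0.01 and 0.085 m and value of joint cam below 0.6 rad and horizontal distance between weight_grip and lever_pad above 0.09 m), for 0.2 s.
4. the cam lock is turned with the key until it seats, the lid shut (value of joint lid below 0.06 rad and value of joint cam above 1.45 rad and horizontal distance between key_grip and cam_slot below 0.03 m), for 0.2 s.
At the end, for the whole second after the job is handed in: every tin present lies inside the keeper, its lid is shut (under 0.06 rad), the cam is turned past 1.45 rad, the weight stands upright on its mat (within 30 mm of its centre) and the key hangs upright in its stand (within 20 mm of its centre, collar on the walls), weight and key at rest (x of tin1_mid in the frame of keeper_floor between -0.094 and 0.094 m and y of tin1_mid in the frame of keeper_floor between -0.094 and 0.094 m and z of tin1_mid in the frame of keeper_floor between 0.01 and 0.085 m and x of tin2_mid in the frame of keeper_floor between -0.094 and 0.094 m and y of tin2_mid in the frame of keeper_floor between -0.094 and 0.094 m and z of tin2_mid in the frame of keeper_floor between 0.01 and 0.085 m and x of tin3_mid in the frame of keeper_floor between -0.094 and 0.094 m and y of tin3_mid in the frame of keeper_floor between -0.094 and 0.094 m and z of tin3_mid in the frame of keeper_floor between 0.01 and 0.085 m and x of tin4_mid in the frame of keeper_floor between -0.094 and 0.094 m and y of tin4_mid in the frame of keeper_floor between -0.094 and 0.094 m and z of tin4_mid in the frame of keeper_floor between 0.01 and 0.085 m and value of joint lid below 0.06 rad and value of joint cam above 1.45 rad and horizontal distance between weight_grip and mat_top below 0.03 m and z of weight_grip in the frame of mat_top below 0.06 m and angle between weight_grip's own z axis and vertical below 0.1 rad and horizontal distance between key_grip and stand_top below 0.02 m and z of key_grip in the frame of stand_top between 0.03 and 0.045 m and angle between key_grip's own z axis and vertical below 0.12 rad and linear speed of each of weight, key below 0.02 m/s); the robot touches nothing.
It fails at once if the mug, bowl, rolling pin, empanada press, fork or spoon is moved by more than 40 mm (distance of any of mug, bowl, rolling_pin, empanada_press, fork, bamboo_spoon from where it was at the start of the episode above 0.04 m).
It fails at once if the cam lock is pushed with the fingers (contact force between the fingers and cam above 2 N).
Of tin1, tin2, tin3, tin4 only 2 to 4 are there at a start; the rules pass over those that are not, and their reading is None.
At some moment in a run one of tin1, tin2, tin3, tin4 may be knocked a few centimetres aside while the robot is not near it.
It also fails if it takes over 210 s, if anything falls off the work surface, if the arm or the gripper's body presses on something with over 40 N, if the wrist force passes 120 N, or if a joint passes its speed limit or range.

## Robot

A 6-joint arm with a two-finger parallel gripper is mounted at the origin on the work surface. World frame = base frame: x ahead of the robot, y to its left, z up, the work surface at z = 0. Lengths are in mm, angles in rad, forces in N, time in s.
With the tool pointing down it reaches from about 350 to 775 mm from the base axis. Payload 7.3 kg.
Tool frame: the origin (TCP) lies at the very end of the fingers, on their centre line; the grasp point (between the pads) lies 19 mm behind it (bot.grip_point_offset is the distance from the TCP to the grasp point, in mm); z points along the fingers, y is the line along which they close (so a half turn about z gives the same grasp; the last joint's range is limited). The gripper opens to 92 mm and grips with 3 to 60 N. Pads are 19 mm wide; open, the fingers measure 130 mm over their backs; the gripper's body (75 mm by 190 mm) begins 47 mm behind the grasp point.
Start: joints at [-1.315, 0.342, 1.524, -0, 1.275, -0.146], TCP at [205.338, -483.199, 226.741] pointing down, gripper open.
Joint ranges: [-2.53, 2.53], [-0.77, 2.02], [0.04, 2.7], [-1, 4.14], [0.28, 2.66], [-3.11, 3.11]. Speed limits (rad/s): [2.57, 2.57, 3.14, 3.14, 3.14, 3.14].

## Interface

Orientations are given as [roll, pitch, yaw] about the fixed x, y, z axes, in that order (R = Rz(yaw) Ry(pitch) Rx(roll)).
In Python, from plant import bot gives the robot as it stands. The module is installed in compiled form; this text tells all that it offers.
- The arm moves only by the shell command python3 -m jog 'ROWS' [OPENING]. ROWS is JSON, a list of rows, each a list of 6 numbers: the shift along the tool's x, y, z in mm, then the turn, a rotation vector about the tool's x, y, z in rad. In form: [[dx, dy, dz, rx, ry, rz], ...]. A call has 1 to 12 rows; each row shifts and turns the commanded pose from where the row before left it, along the tool's axes as they then stand; what a row does not reach is not made up. A row lasts 1/10 s, in which the tool goes at most 50 mm and 8.59 degrees, less where a joint would pass 70% of its speed; a pose out of reach is approached as far as the arm can. A call with a gripper value outside its range is refused whole. OPENING is the opening in per cent of the stroke, from 0 (shut) to 100 (fully open), set as the call begins (- or left out, the last holds). The fingers move at their own pace and stop on an object; the grip force is fixed at half the most. Time passes only in rows, so rows that do not move let the fingers close. It gives the time, the measured TCP pose, the force, the opening and the grip force at its end, in the units of the state.
- bot.get_obs(): the state, without advancing time (a new reading comes with each control period).
- bot.capture(name): name is "scene" or "top"; returns the picture (480x640x3 uint8, red, green, blue); there is no depth.
- bot.camera_model(name): a dict with "fx", "fy", "cx", "cy" (pixels), "dist_coeffs" ([k1, k2, p1, p2, k3] as OpenCV has them; the pictures are not rectified), "position" and "orientation" of the camera in the world. Camera axes: x right, y down, z forward; pixel columns grow to the right and rows downward; lengths in mm; the calibration is good to about 2 mm. A picture is of the moment at which its call begins. camera_model takes no time and is no camera call.
- bot.close_job(): hands the job in; it is judged then, once.
Trained networks look in the newest picture that a camera, given by its name, has taken for a name from the list of things; names that differ only in an ending like _2 or _b are one class to them, and where a whole thing is asked for, a point or a joint stands for the part that bears it (a point fixed in the world has none). Each returns a list of dicts, best first, with "p" (0 to 1); they miss things now and then, are a little off and sometimes report something else, mostly with a low value. They report only what shows in the picture. A call takes as long as a camera call.
- bot.outline_of(target, camera): "mask" (480x640 bool, what is visible of it) and "pixel" ([column, row] in pixels, amid what is visible of it).
The state is a dict: "time": time; "joint_positions": joint angles; "dq": joint speeds; "tau": joint torques, N m; "tool_pos": TCP position; "tcp_rot": TCP orientation; "contact_force": force on the tool from outside, world axes, zero at the start; "moment": the same for the moment, N m; "grip_width": finger opening in mm; "finger_force": force on a finger pad.
Only numpy, scipy, OpenCV 4.12 (cv2) and the standard library are available. Lean on these libraries where they do the work, as an engineer would, in place of code of your own. Each camera call takes 0.05 s, during which the arm holds its last target. There are 200 camera calls.

## Working session

There is one attempt and no reset: what is moved stays moved. The work goes in short steps, Python scripts to look and compute and a shell command to move; the robot and the scene stay as the last step left them, time stands still between calls to the robot, and variables do not carry over. Pictures are saved under pics/ and viewed, at most 17 in all, crops included, and the job is handed in when it is done.

```bash
mkdir -p pics; python3 - <<'E'
from plant import bot
import cv2
for n in("scene","top"):
    im=bot.capture(n); cv2.imwrite(f"pics/{n}0.png",im[:,:,::-1]); print(n,bot.camera_model(n))
print(bot.get_obs(), bot.grip_point_offset)
E
```

```text
scene {'fx': 501.05501045354873, 'fy': 501.05501045354873, 'cx': 324.9833479875279, 'cy': 241.23128945666656, 'dist_coeffs': array([-0.05128682,  0.        ,  0.        ,  0.        ,  0.        ]), 'position': array([1455.41401089, -312.89977704,  786.90303189]), 'orientation': array([-2.19983635,  0.01405496,  1.22234175])}
top {'fx': 482.4697233439621, 'fy': 482.4697233439621, 'cx': 312.61005807696847, 'cy': 238.8766439235575, 'dist_coeffs': array([-0.13463906,  0.        ,  0.        ,  0.        ,  0.        ]), 'position': array([ 353.41703329,  -25.0093839 , 1150.62468334]), 'orientation': array([-2.93887492e+00,  2.76174018e-03, -1.47555671e+00])}
{'time': 0.1, 'joint_positions': array([-1.31498419e+00,  3.42645530e-01,  1.52490467e+00,  5.88276898e-06,
        1.27539799e+00, -1.45987062e-01]), 'dq': array([-0.00040047,  0.00029294, -0.00229016, -0.0013141 , -0.00401296,
        0.00071193]), 'tau': array([ 1.34532656e-03, -4.32002413e+01, -2.44695532e+01,  7.18681561e-02,
        5.26840962e-02, -4.20580682e-05]), 'tool_pos': array([ 205.25200075, -482.82948584,  226.12423364]), 'tcp_rot': array([-3.14025236e+00, -2.02753849e-04,  4.01797346e-01]), 'contact_force': array([ 0.23123743,  0.52098361, -0.54351785]), 'moment': array([ 0.01467467, -0.04544001,  0.00225106]), 'finger_force': 0.0, 'grip_width': 91.8581523367665} 18.8
```

View pics/top0.png

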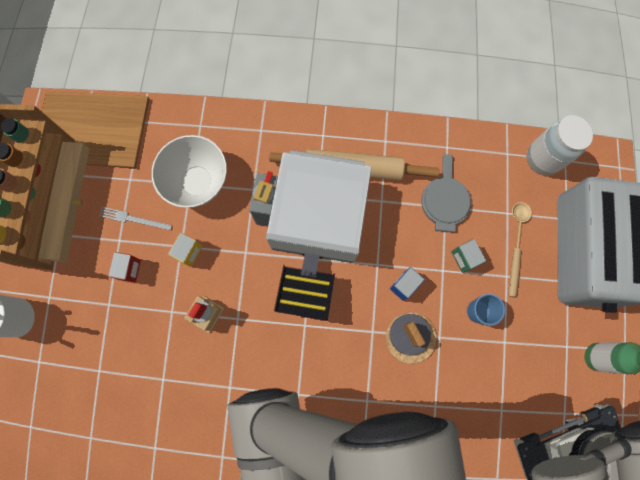

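View pics/scene0.png

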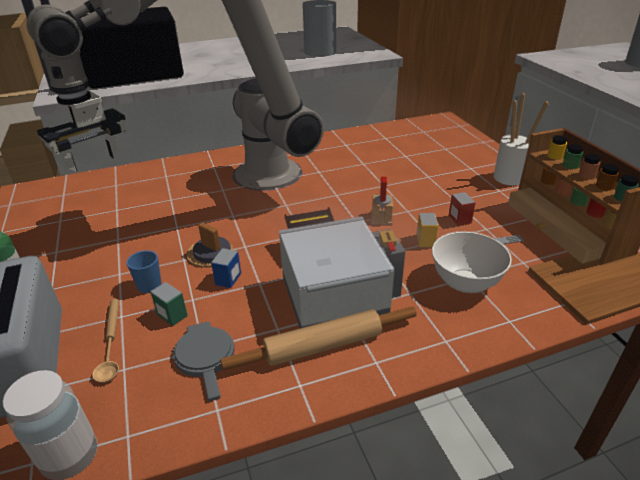

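```bash
cat > h.py <<'E'
from plant import bot
import numpy as np, cv2
from scipy.spatial.transform import Rotation as R
from scipy.optimize import minimize
CM={}
def cm(n):
    if n not in CM:
        m=bot.camera_model(n); Rw=R.from_euler('xyz',m['orientation']).as_matrix()
        CM[n]=(np.array([[m['fx'],0,m['cx']],[0,m['fy'],m['cy']],[0,0,1]]),m['dist_coeffs'],np.array(m['position']),Rw)
    return CM[n]
def proj(n,P):
    K,d,p,Rw=cm(n); return cv2.projectPoints(np.asarray(P,float).reshape(-1,3),cv2.Rodrigues(Rw.T)[0],-Rw.T@p,K,d)[0].reshape(-1,2)
def ray(n,uv,z):
    K,d,p,Rw=cm(n); q=cv2.undistortPoints(np.array([[uv]],float),K,d)[0,0]; v=Rw@[q[0],q[1],1]; return p+v*(z-p[2])/v[2]
def box(sx,sy,z0,z1,c=(0,0)):
    return np.array([[c[0]+a*sx/2,c[1]+b*sy/2,z] for a in(-1,1) for b in(-1,1) for z in(z0,z1)])
def cyl(r,z0,z1):
    t=np.linspace(0,2*np.pi,24); return np.array([[r*np.cos(a),r*np.sin(a),z] for a in t for z in(z0,z1)])
def place(parts,x,y,yaw):
    M=R.from_euler('z',yaw).as_matrix(); return [q@M.T+[x,y,0] for q in parts]
S=3
def render(n,parts):
    m=np.zeros((480*S,640*S),np.uint8)
    for q in parts: cv2.fillConvexPoly(m,cv2.convexHull((proj(n,q)*S+S/2).astype(np.float32)).astype(np.int32),1)
    return cv2.resize(m.astype(np.float32),(640,480),interpolation=cv2.INTER_AREA)
def fit(parts,masks,x,y,yaws):
    def cost(v):
        c=0
        for n,m in masks.items():
            r=render(n,place(parts,*v[:2],v[2]/30)); c+=1-np.minimum(r,m).sum()/np.maximum(r,m).sum()
        return c/len(masks)
    best=None
    for a in yaws:
        s=np.array([x,y,a*30]); o=minimize(cost,s,method='Nelder-Mead',options=dict(initial_simplex=np.vstack([s,s+[8,0,0],s+[0,8,0],s+[0,0,8]]),xatol=.1,fatol=1e-4,maxiter=120))
        if best is None or o.fun<best.fun: best=o
    return best.x[0],best.x[1],best.x[2]/30,best.fun
MODEL=dict(tin=[box(60,44,0,70)],weight=[cyl(48,8,26),box(56,18,26,88)],key=[box(34,16,66+0,128),cyl(23,60,66)],lid=[box(200,200,133,139)],cam=[box(30,42,133,147)])
def masks(t,cams=("top","scene"),cap=True):
    o={}
    for n in cams:
        r=bot.outline_of(t,n)
        if r: o[n]=r[0]['mask'].astype(np.float32); print(t,n,[(round(q['p'],2),np.round(q['pixel']).tolist(),int(q['mask'].sum())) for q in r[:2]])
        else: print(t,n,None)
    return o
E
python3 - <<'E'
from h import *
import pickle
D={}
for t in "tin1_mid tin2_mid tin3_mid tin4_mid weight_grip key_grip lid lever cam keeper_floor".split(): 
    try: D[t]=masks(t)
    except Exception as e: print(t,e)
pickle.dump(D,open('m0.pkl','wb'))
for t,mod in [(f"tin{i}_mid",'tin') for i in(1,2,3,4)]+[('weight_grip','weight'),('key_grip','key'),('lid','lid'),('cam','cam')]:
    m=D[t]
    if 'top' not in m: continue
    mm=m['top']; c=np.argwhere(mm>0).mean(0)[::-1]; z={'tin':45,'weight':40,'key':95,'lid':136,'cam':140}[mod]; p=ray('top',c,z)
    for ms in (m,{'top':mm}):
        print(t,np.round(fit(MODEL[mod],ms,p[0],p[1],[0,.5,1,1.5,2,2.5]),3))
E
```

```text
tin1_mid top [(0.91, [124.0, 267.0], 695), (0.48, [187.0, 173.0], 4281)]
tin1_mid scene [(0.64, [461.0, 207.0], 664)]
tin2_mid top [(0.87, [186.0, 251.0], 709)]
tin2_mid scene [(0.89, [428.0, 228.0], 681), (0.63, [307.0, 220.0], 632)]
tin3_mid top None
tin3_mid scene [(0.56, [172.0, 303.0], 1032), (0.53, [386.0, 239.0], 280)]
tin4_mid top [(0.68, [408.0, 286.0], 628)]
tin4_mid scene [(0.84, [225.0, 266.0], 927)]
weight_grip top [(0.88, [412.0, 332.0], 1306)]
weight_grip scene [(0.71, [210.0, 244.0], 916)]
key_grip top [(0.66, [201.0, 311.0], 340), (0.31, [321.0, 202.0], 8032)]
key_grip scene [(0.61, [144.0, 271.0], 1087), (0.6, [384.0, 196.0], 269)]
lid top [(0.78, [317.0, 205.0], 8101)]
lid scene [(0.61, [331.0, 253.0], 5458), (0.61, [382.0, 214.0], 464)]
lever top [(0.84, [303.0, 291.0], 2667), (0.67, [465.0, 251.0], 682)]
lever scene [(0.83, [308.0, 218.0], 622)]
cam top [(0.57, [267.0, 190.0], 419)]
cam scene [(0.74, [387.0, 242.0], 281)]
keeper_floor top [(0.61, [124.0, 264.0], 696), (0.6, [311.0, 215.0], 13075)]
keeper_floor scene [(0.59, [336.0, 267.0], 11209)]
tin1_mid [ 4.70252e+02  4.39577e+02 -1.69000e-01  1.01000e-01]
tin1_mid [4.70288e+02 4.39585e+02 3.02200e+00 1.06000e-01]
tin2_mid [5.27699e+02 2.97443e+02 2.75900e+00 7.10000e-02]
tin2_mid [ 5.28001e+02  2.97766e+02 -3.71000e-01  6.60000e-02]
tin4_mid [ 4.95834e+02 -2.26630e+02  2.49500e+00  5.80000e-02]
tin4_mid [ 4.95853e+02 -2.26870e+02  2.46400e+00  5.00000e-02]
weight_grip [ 3.81401e+02 -2.47601e+02  4.59000e-01  1.22000e-01]
weight_grip [ 3.81430e+02 -2.47303e+02  2.08000e+00  6.10000e-02]
key_grip [ 3.86251e+02  2.34138e+02 -2.96000e-01  5.43000e-01]
key_grip [ 3.86251e+02  2.34138e+02 -2.96000e-01  8.60000e-02]
lid [ 6.44103e+02 -9.35500e+00 -7.70000e-02  2.40000e-02]
lid [ 6.45187e+02 -8.88800e+00 -7.30000e-02  1.80000e-02]
cam [6.56055e+02 1.13511e+02 1.35700e+00 2.61000e-01]
cam [6.53610e+02 1.16028e+02 1.36400e+00 3.04000e-01]
```

```bash
python3 - <<'E'
from h import *
import pickle
D=pickle.load(open('m0.pkl','rb'))
im=cv2.imread('pics/top0.png'); im2=cv2.imread('pics/scene0.png')
p=ray('top',(468,257),45)
r=fit(MODEL['tin'],{'scene':D['tin3_mid']['scene']},p[0],p[1],[0,.5,1,1.5,2,2.5]); print('tin3',p,np.round(r,3))
# grip by colour inside weight mask
hsv=cv2.cvtColor(im,cv2.COLOR_BGR2HSV); hs2=cv2.cvtColor(im2,cv2.COLOR_BGR2HSV)
def near(h,c,rad):
    m=(h[...,1]>130)&(h[...,0]<25)&(h[...,2]>40); z=np.zeros(m.shape,np.uint8); cv2.circle(z,c,rad,1,-1); return (m&(z>0)).astype(np.float32)
for ms in ({'top':near(hsv,(414,335),17)},{'top':near(hsv,(414,335),17),'scene':near(hs2,(209,236),14)}):
  w=fit([box(56,18,26,88)],ms,381,-247,[0,.5,1,1.5,2,2.5]); print('w',np.round(w,3))
def red(h,c,rad):
    m=(h[...,1]>190)&((h[...,0]<4)|(h[...,0]>174))&(h[...,2]>70); z=np.zeros(m.shape,np.uint8); cv2.circle(z,c,rad,1,-1); return (m&(z>0)).astype(np.float32)
k=fit([box(34,16,66,128)],{'top':red(hsv,(199,311),14),'scene':red(hs2,(384,188),16)},386,234,[0,.5,1,1.5,2,2.5]);print('k',np.round(k,3))
ov=im.copy()
def dr(parts,v,c=(0,255,0)):
    for n,o in(('top',ov),('scene',im2)):
        for q in place(parts,*v[:3]): cv2.polylines(o,[cv2.convexHull(proj(n,q).astype(np.float32)).astype(int)],1,c,1)
dr(MODEL['tin'],r); dr([box(56,18,26,88)],w); dr([box(34,16,66,128)],k); dr([box(60,20,0,60,(0,18)),box(60,20,0,60,(0,-18))],k,(255,255,0))
dr(MODEL['tin'],(470,439.6,-.12)); dr(MODEL['tin'],(527.8,297.6,-.37)); dr(MODEL['tin'],(495.8,-226.7,2.48)); dr(MODEL['cam'],(653.9,115.6,-1.646))
c=[ov[225:365,380:500],im2[200:340,150:270],ov[230:350,100:220],im2[170:270,360:480]]
c=[cv2.resize(q,(400,300),interpolation=cv2.INTER_CUBIC) for q in c]
cv2.imwrite('pics/c1.png',np.vstack([np.hstack(c[:2]),np.hstack(c[2:])]))
E
```

```text
tin3 [ 570.57213512 -368.57558479   45.        ] [ 5.73181e+02 -3.70930e+02  4.54000e-01  7.40000e-02]
w [ 3.80151e+02 -2.47836e+02  6.60000e-01  2.27000e-01]
w [ 3.81016e+02 -2.45501e+02  7.06000e-01  2.53000e-01]
k [389.57  232.36   -0.474   0.643]
```

View pics/c1.png

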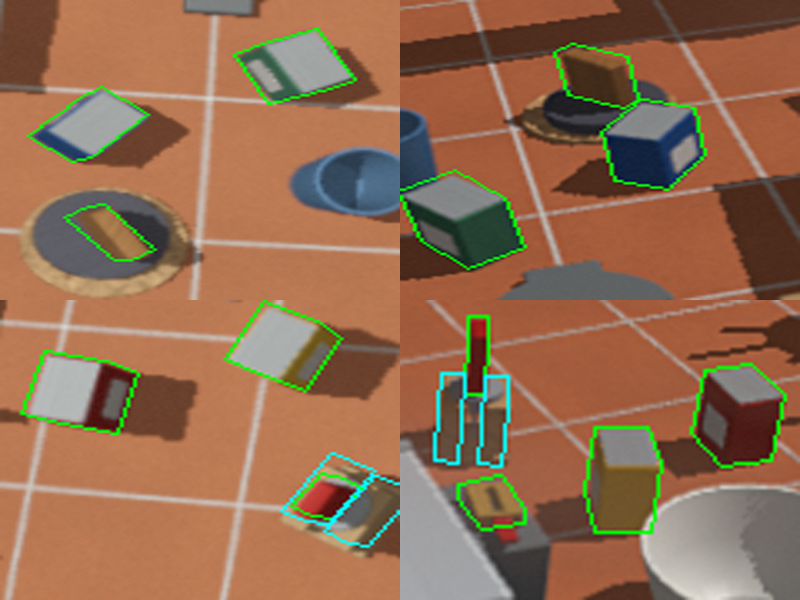

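```bash
python3 - <<'E'
from h import *
import pickle
D=pickle.load(open('m0.pkl','rb'))
im=cv2.imread('pics/top0.png'); im2=cv2.imread('pics/scene0.png')
r=bot.outline_of('key_grip','scene'); m=[q for q in r if abs(q['pixel'][0]-384)<10][0]['mask'].astype(np.float32)
ms={'top':D['key_grip']['top'],'scene':m}
M=[box(34,16,66,128),cyl(23,60,66)]
for a in(-.6,-.3,0,.3,.6,.9,1.3,1.6): print('k',np.round(fit(M,ms,386,228,[a]),3))
print('cells',[len(r)])
k=fit(M,ms,386,228,[-.6,-.3,0,.3,.6])
for a in(-.3,-.1,.1): print('cam',np.round(fit(MODEL['cam'],D['cam'],654,115.6,[-1.6+a]),3))
def dr(parts,v,c=(0,255,0)):
    for n,o in(('top',im),('scene',im2)):
        for q in place(parts,*v[:3]):
            cv2.polylines(o,[(cv2.convexHull(proj(n,q).astype(np.float32))*5).astype(int)],1,c,1)
im=cv2.resize(im,None,fx=5,fy=5,interpolation=cv2.INTER_CUBIC); im2=cv2.resize(im2,None,fx=5,fy=5,interpolation=cv2.INTER_CUBIC)
dr(M,k); dr([box(60,20,60,60,(0,18)),box(60,20,60,60,(0,-18))],k,(255,255,0)); dr([box(30,42,147,147),box(6,30,147,147)],(653.9,115.6,-1.646-.12))
c=[im[1440:1680,900:1140],im2[850:1150,1800:2040],im[850:1050,1200:1440]]
cv2.imwrite('pics/c2.png',np.hstack([cv2.resize(q,(260,300)) for q in c]))
E
```

```text
k [ 3.86894e+02  2.32936e+02 -4.81000e-01  1.47000e-01]
k [ 3.86718e+02  2.32816e+02 -4.31000e-01  1.47000e-01]
k [ 3.87391e+02  2.32877e+02 -4.33000e-01  1.50000e-01]
k [ 3.87425e+02  2.32869e+02 -4.46000e-01  1.51000e-01]
k [3.85887e+02 2.33835e+02 6.48000e-01 2.95000e-01]
k [3.8626e+02 2.3420e+02 1.0660e+00 2.8800e-01]
k [3.86218e+02 2.34101e+02 1.05600e+00 2.92000e-01]
k [3.86323e+02 2.33330e+02 2.69700e+00 1.47000e-01]
cells [4]
cam [ 6.56632e+02  1.13427e+02 -1.79700e+00  2.66000e-01]
cam [ 6.56672e+02  1.13268e+02 -1.75100e+00  2.64000e-01]
cam [ 6.55908e+02  1.13110e+02 -1.75900e+00  2.65000e-01]
```

View pics/c2.png

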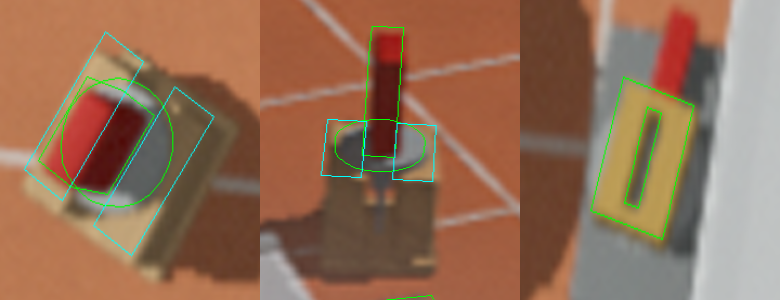

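```bash
cat > go.py <<'E'
# usage: go.py x y yaw  -> rz to turn first (mod pi choice), then tool-frame dx,dy after the turn; current z
import sys,numpy as np
from plant import bot
x,y,yaw=map(float,sys.argv[1:4]); yaw0=None
o=bot.get_obs(); p=o['tool_pos']; c=o['tcp_rot'][2] 
print('t',o['time'],'pos',np.round(p,1),'rpy',np.round(o['tcp_rot'],3),'q',np.round(o['joint_positions'],2),'w',round(o['grip_width'],1))
full=len(sys.argv)>4
d=yaw-c; d=(d+np.pi)%(2*np.pi)-np.pi if full else (d+np.pi/2)%np.pi-np.pi/2
f=c+d; D=np.array([x,y])-p[:2]
dx=D@[np.cos(f),np.sin(f)]; dy=D@[np.sin(f),-np.cos(f)]
print('rz total %.3f  -> then dx %.1f dy %.1f'%(-d,dx,dy), 'dist %.0f'%np.hypot(dx,dy),'final yaw %.3f'%f, 'q6 end %.2f'%(np.arctan2(y,x)+np.pi/2-f))
E
python3 go.py 381.2 -247.5 0.69
```

```text
t 1.15 pos [ 205.4 -483.2  226.7] rpy [ 3.142 -0.     0.402] q [-1.31  0.34  1.52  0.    1.28 -0.15] w 91.9
rz total -0.288  -> then dx 285.6 dy -69.8 dist 294 final yaw 0.690 q6 end 0.30
```

```bash
python3 -m jog '[[0,0,0,0,0,-0.144],[0,0,0,0,0,-0.144],[15,-4,0,0,0,0],[36,-9,10,0,0,0],[36,-9,10,0,0,0],[36,-9,10,0,0,0],[36,-9,10,0,0,0],[36,-9,10,0,0,0],[36,-9,10,0,0,0],[36,-9,10,0,0,0],[18.6,-2.8,5,0,0,0],[0,0,0,0,0,0]]' 100
python3 go.py 381.2 -247.5 0.69
```

```text
time: 2.35
tool_pos: [382.0, -244.7, 151.2]
tcp_rot: [-3.14, -0.0, 0.69]
contact_force: [-0.3, -1.2, 1.1]
grip_width: 92.0
finger_force: 0.0
t 2.35 pos [ 382.  -244.7  151.2] rpy [-3.14 -0.    0.69] q [-0.74  0.3   1.82  0.    1.02  0.14] w 92.0
rz total -0.000  -> then dx -2.4 dy 1.7 dist 3 final yaw 0.690 q6 end 0.30
```

```bash
python3 -m jog '[[0,0,0,0,0,0],[0,0,20,0,0,0],[0,0,30,0,0,0],[0,0,20,0,0,0],[0,0,0,0,0,0]]'; python3 go.py 381.2 -247.5 0.69
```

```text
time: 2.85
tool_pos: [379.4, -247.3, 80.1]
tcp_rot: [-3.137, 0.001, 0.687]
contact_force: [-0.6, -0.2, 0.5]
grip_width: 91.8
finger_force: 0.0
t 2.85 pos [ 379.4 -247.3   80.1] rpy [-3.137e+00  1.000e-03  6.870e-01] q [-0.75  0.4   1.91 -0.    0.84  0.14] w 91.8
rz total -0.003  -> then dx 1.3 dy 1.2 dist 2 final yaw 0.690 q6 end 0.30
```

```bash
python3 -m jog '[[1,1,20,0,0,0],[0,0,18,0,0,0],[0,0,0,0,0,0]]'; python3 -m jog '[[0,0,0,0,0,0],[0,0,0,0,0,0],[0,0,0,0,0,0],[0,0,0,0,0,0],[0,0,0,0,0,0],[0,0,0,0,0,0],[0,0,0,0,0,0],[0,0,0,0,0,0]]' 0; python3 -m jog '[[0,0,-5,0,0,0],[0,0,-15,0,0,0],[0,0,-30,0,0,0],[0,0,-30,0,0,0],[0,0,-20,0,0,0],[0,0,-10,0,0,0],[0,0,0,0,0,0]]'; python3 go.py 445.2 5.9 -0.075 
```

```text
time: 3.15
tool_pos: [381.9, -247.9, 43.4]
tcp_rot: [-3.14, 0.0, 0.688]
contact_force: [0.4, 0.0, 1.4]
grip_width: 92.0
finger_force: 0.0
time: 3.95
tool_pos: [382.6, -247.7, 43.7]
tcp_rot: [-3.142, 0.0, 0.69]
contact_force: [0.1, -0.3, 0.0]
grip_width: 32.5
finger_force: 0.0
time: 4.65
tool_pos: [382.6, -247.7, 154.0]
tcp_rot: [3.141, -0.0, 0.69]
contact_force: [1.0, -1.0, -9.2]
grip_width: 18.1
finger_force: 30.0
t 4.65 pos [ 382.6 -247.7  154. ] rpy [ 3.141 -0.     0.69 ] q [-0.74  0.3   1.82 -0.    1.03  0.14] w 18.1
rz total 0.765  -> then dx 43.4 dy -257.6 dist 261 final yaw -0.075 q6 end 1.66
```

```bash
python3 -m jog '[[0,0,-10,0,0,0.1],[0,0,-15,0,0,0.133],[0,0,-10,0,0,0.133],[0,0,-5,0,0,0.133],[0,0,0,0,0,0.133],[0,0,0,0,0,0.133],[3.4,-15,0,0,0,0],[5,-30,0,0,0,0],[5,-30,0,0,0,0],[5,-30,0,0,0,0],[5,-30,0,0,0,0],[5,-30,0,0,0,0]]';  python3 -m jog '[[5,-30,0,0,0,0],[5,-30,0,0,0,0],[4,-22,0,0,0,0],[1,-10,0,0,0,0],[0,0,0,0,0,0],[0,0,0,0,0,0]]'; python3 go.py 445.2 5.9 -0.075 
cat > look.py <<'E'
from h import *
import sys
for n in("scene","top"): cv2.imwrite(f"pics/{n}_{sys.argv[1]}.png",bot.capture(n)[:,:,::-1])
E
cat > heldw.py <<'E'
from h import *
bot.capture('scene');bot.capture('top'); p=bot.get_obs()['tool_pos']; yaw=bot.get_obs()['tcp_rot'][2]
ms=masks('weight_grip')
for dh in range(24,64,4):
  z=p[2]-dh
  print(dh,np.round(fit([cyl(48,z,z+18)]+[box(56,18,z+18,z+60)],ms,p[0],p[1],[yaw]),3),z)
E
python3 look.py w1; python3 heldw.py
```

```text
time: 5.85
tool_pos: [422.3, -83.7, 191.8]
tcp_rot: [-3.14, 0.004, -0.075]
contact_force: [0.6, 0.2, -10.1]
grip_width: 17.6
finger_force: 30.0
time: 6.45
tool_pos: [444.5, 4.9, 192.7]
tcp_rot: [3.141, 0.002, -0.075]
contact_force: [-0.4, 0.2, -9.4]
grip_width: 17.9
finger_force: 30.0
t 6.45 pos [444.5   4.9 192.7] rpy [ 3.141e+00  2.000e-03 -7.500e-02] q [-0.16  0.23  1.78 -0.    1.13  1.48] w 17.9
rz total 0.000  -> then dx 0.6 dy -1.0 dist 1 final yaw -0.075 q6 end 1.66
weight_grip top [(0.83, [302.0, 308.0], 265)]
weight_grip scene [(0.98, [309.0, 194.0], 879)]
24 [ 4.85022e+02 -5.62300e+00 -2.80000e-01  5.88000e-01] 169.50041507980143
28 [ 4.77838e+02 -3.34800e+00 -2.92000e-01  5.83000e-01] 165.50041507980143
32 [ 4.71957e+02 -1.55500e+00 -2.62000e-01  5.79000e-01] 161.50041507980143
36 [ 4.63921e+02 -2.15000e-01 -2.95000e-01  5.73000e-01] 157.50041507980143
40 [ 4.5475e+02  8.1700e-01 -4.5200e-01  5.5200e-01] 153.50041507980143
44 [ 4.45897e+02  3.79700e+00 -3.06000e-01  5.20000e-01] 149.50041507980143
48 [ 4.4451e+02  5.5200e+00 -3.4800e-01  4.9300e-01] 145.50041507980143
52 [ 4.39827e+02  7.16600e+00 -3.79000e-01  4.85000e-01] 141.50041507980143
56 [ 4.34345e+02  8.87700e+00 -3.96000e-01  4.82000e-01] 137.50041507980143
60 [ 4.29299e+02  1.01740e+01 -4.02000e-01  4.79000e-01] 133.50041507980143
```

View pics/scene_w1.png

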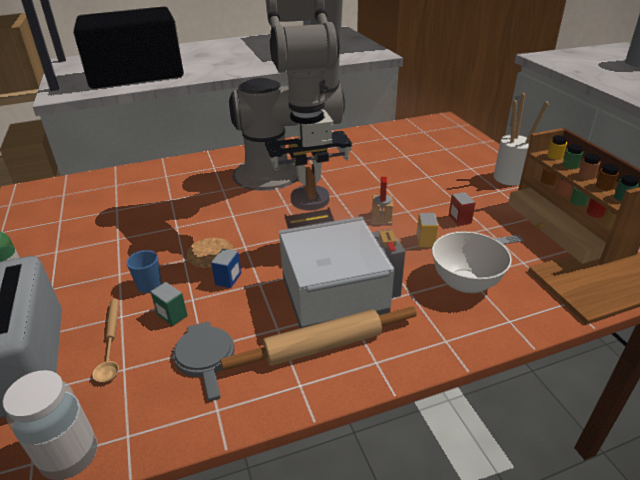

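```bash
python3 -m jog '[[0.6,-1,10,0,0,0],[0,0,20,0,0,0],[0,0,20,0,0,0],[0,0,10,0,0,0],[0,0,10,0,0,0],[0,0,10,0,0,0],[0,0,10,0,0,0],[0,0,8,0,0,0],[0,0,6,0,0,0],[0,0,4,0,0,0],[0,0,4,0,0,0],[0,0,0,0,0,0]]'; python3 -m jog '[[0,0,2,0,0,0],[0,0,0,0,0,0]]';  python3 -m jog '[[0,0,2,0,0,0],[0,0,0,0,0,0]]'; python3 look.py w2
```

```text
time: 7.95
tool_pos: [446.0, 6.2, 81.3]
tcp_rot: [3.142, -0.0, -0.075]
contact_force: [0.2, 0.2, -8.6]
grip_width: 17.5
finger_force: 30.0
time: 8.15
tool_pos: [446.2, 6.2, 79.7]
tcp_rot: [3.141, -0.001, -0.075]
contact_force: [-0.0, 0.1, -8.7]
grip_width: 18.2
finger_force: 30.0
time: 8.35
tool_pos: [446.0, 6.2, 77.6]
tcp_rot: [3.141, -0.0, -0.075]
contact_force: [-0.7, -0.1, -8.6]
grip_width: 17.9
finger_force: 30.0
```

View pics/scene_w2.png

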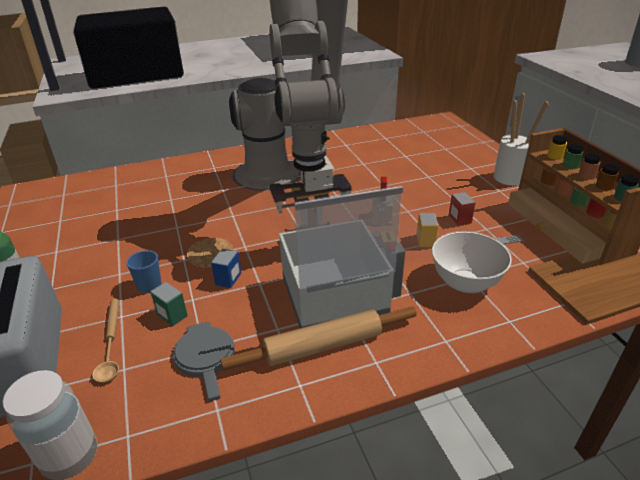

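```bash
python3 - <<'E'
from h import *
c=np.array([644.6,-9.1]);yw=-1.646
X=np.array([np.cos(yw),np.sin(yw)]);Y=np.array([-X[1],X[0]])
for a in(0,1.3,1.5,1.65,1.75):
    P=[[*(c+s*X+Y*(100-200*np.cos(a))),136+200*np.sin(a)] for s in(-100,0,100)]
    print(a,np.round(proj('scene',P)).tolist())
for n in('scene','top'):
  for t in('lid','lever','weight_grip'):
    for q in bot.outline_of(t,n)[:1]:
        m=np.argwhere(q['mask']); print(n,t,q['p'],q['pixel'],m.min(0)[::-1],m.max(0)[::-1])
for z in (20,24,30,40): print(z,np.round(proj('scene',[[*(c-200*Y+sx*60*X+sy*55*Y),z] for sx,sy in((-1,-1),(1,-1),(1,1),(-1,1))])).tolist())
im=cv2.imread('pics/scene_w2.png')[150:290,260:420]; cv2.imwrite('pics/c3.png',cv2.resize(im,None,fx=4.5,fy=4.2,interpolation=cv2.INTER_CUBIC))
E
```

```text
0 [[362.0, 217.0], [321.0, 224.0], [279.0, 231.0]]
1.3 [[390.0, 173.0], [340.0, 181.0], [287.0, 189.0]]
1.5 [[398.0, 180.0], [346.0, 188.0], [292.0, 196.0]]
1.65 [[405.0, 188.0], [351.0, 196.0], [296.0, 205.0]]
1.75 [[409.0, 194.0], [355.0, 203.0], [298.0, 212.0]]
scene lid 0.72 [345.4, 238.3] [294 185] [402 289]
top lid 0.92 [325.6, 136.3] [277 111] [383 165]
top lever 0.59 [288.2, 315.9] [275 303] [317 322]
top weight_grip 0.69 [302.2, 311.0] [287 306] [315 316]
20 [[328.0, 225.0], [285.0, 233.0], [294.0, 257.0], [340.0, 249.0]]
24 [[328.0, 224.0], [285.0, 231.0], [294.0, 256.0], [340.0, 247.0]]
30 [[328.0, 222.0], [285.0, 230.0], [294.0, 254.0], [340.0, 245.0]]
40 [[328.0, 219.0], [284.0, 226.0], [294.0, 250.0], [340.0, 242.0]]
```

View pics/c3.png

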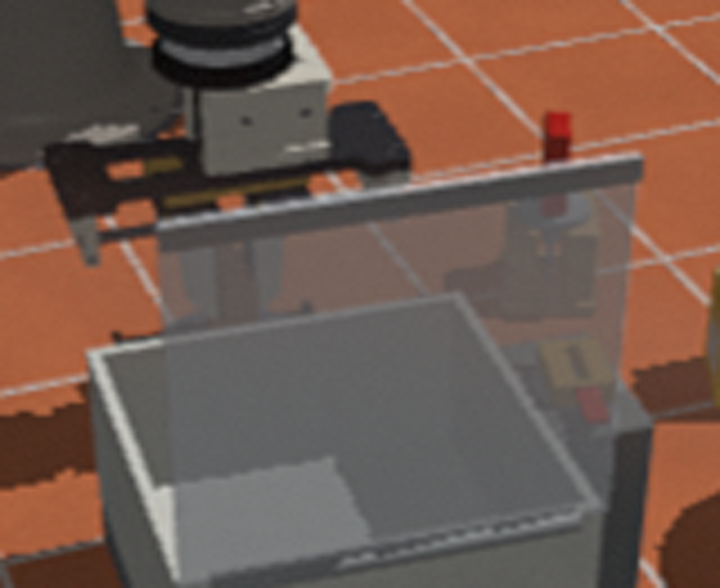

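```bash
python3 -m jog '[[0,0,2,0,0,0],[0,0,0,0,0,0]]';  python3 -m jog '[[0,0,1.5,0,0,0],[0,0,0,0,0,0]]'; python3 -m jog '[[0,0,1.5,0,0,0],[0,0,0,0,0,0]]'
```

```text
time: 8.95
tool_pos: [445.7, 6.2, 75.4]
tcp_rot: [3.142, 0.0, -0.075]
contact_force: [0.1, -0.7, -8.5]
grip_width: 17.5
finger_force: 30.0
time: 9.15
tool_pos: [445.7, 6.2, 73.9]
tcp_rot: [3.142, 0.0, -0.075]
contact_force: [-0.2, 0.4, -9.5]
grip_width: 17.9
finger_force: 30.0
time: 9.35
tool_pos: [445.8, 6.2, 73.0]
tcp_rot: [3.141, -0.0, -0.075]
contact_force: [-3.0, 0.3, -3.6]
grip_width: 17.6
finger_force: 30.0
```

```bash
python3 -m jog '[[0,0,0,0,0,0],[0,0,0,0,0,0],[0,0,0,0,0,0],[0,0,0,0,0,0],[0,0,0,0,0,0],[0,0,0,0,0,0]]' 60;  python3 -m jog '[[0,0,-10,0,0,0],[0,0,-20,0,0,0],[0,0,-35,0,0,0],[0,0,-35,0,0,0],[0,0,-25,0,0,0],[0,0,-10,0,0,0],[0,0,0,0,0,0]]' 100; python3 look.py w3; python3 go.py 495.8 -226.7 -0.66
```

```text
time: 9.95
tool_pos: [446.0, 6.2, 72.7]
tcp_rot: [3.141, -0.0, -0.075]
contact_force: [0.9, 0.0, -0.2]
grip_width: 54.6
finger_force: 0.0
time: 10.65
tool_pos: [446.5, 6.2, 209.0]
tcp_rot: [3.141, -0.003, -0.075]
contact_force: [0.2, -0.6, -0.0]
grip_width: 91.6
finger_force: 0.0
t 10.75 pos [445.2   6.3 206.8] rpy [-3.142e+00  2.000e-03 -7.500e-02] q [-0.16  0.22  1.76 -0.    1.17  1.49] w 91.5
rz total 0.585  -> then dx 182.8 dy 153.1 dist 238 final yaw -0.660 q6 end 1.80
```

View pics/scene_w3.png

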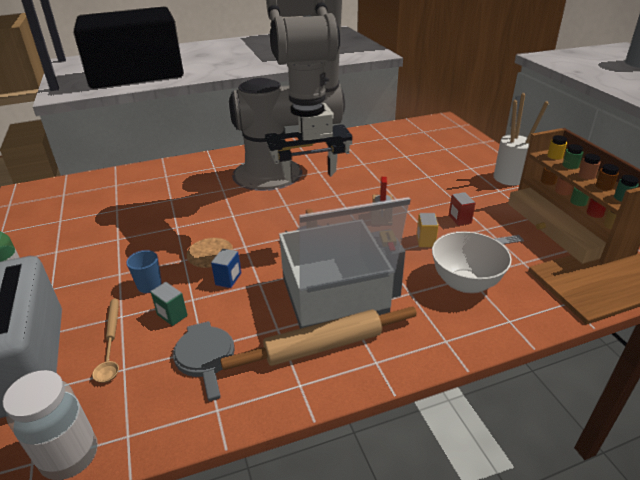

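```bash
python3 -m jog '[[0,0,0,0,0,0.145],[0,0,0,0,0,0.145],[0,0,0,0,0,0.145],[0,0,0,0,0,0.15],[15,13,0,0,0,0],[33,28,10,0,0,0],[33,28,15,0,0,0],[33,28,15,0,0,0],[33,28,10,0,0,0],[24,20,0,0,0,0],[11.8,8,0,0,0,0],[0,0,0,0,0,0]]' 80;  python3 -m jog '[[0,0,10,0,0,0],[0,0,20,0,0,0],[0,0,20,0,0,0],[0,0,10,0,0,0],[0,0,0,0,0,0]]'; python3 go.py 495.8 -226.7 -0.66
python3 - <<'E'
from h import *
bot.capture('scene');bot.capture('top')
ms=masks('tin4_mid'); 
if 'scene' in ms: print(np.round(fit(MODEL['tin'],{'scene':ms['scene']},496,-227,[-.66]),3))
E
```

```text
time: 11.95
tool_pos: [496.1, -227.7, 156.1]
tcp_rot: [3.141, 0.002, -0.662]
contact_force: [-0.2, 0.2, 0.3]
grip_width: 73.2
finger_force: 0.0
time: 12.45
tool_pos: [495.5, -224.8, 96.2]
tcp_rot: [3.141, 0.004, -0.659]
contact_force: [-0.2, -0.4, -0.4]
grip_width: 73.4
finger_force: 0.0
t 12.45 pos [ 495.5 -224.8   96.2] rpy [ 3.141  0.004 -0.659] q [-0.57  0.52  1.64  0.    0.99  1.66] w 73.4
rz total 0.001  -> then dx 1.4 dy 1.3 dist 2 final yaw -0.660 q6 end 1.80
tin4_mid top None
tin4_mid scene [(0.86, [225.0, 266.0], 946)]
[ 4.9705e+02 -2.2626e+02 -6.4100e-01  4.5000e-02]
```

Good agreement. Lower, grip, lift, and head for slot D.

```bash
python3 -m jog '[[1,1,20,0,0,0],[0,0,20,0,0,0],[0,0,8,0,0,0],[0,0,0,0,0,0]]';  python3 -m jog '[[0,0,0,0,0,0],[0,0,0,0,0,0],[0,0,0,0,0,0],[0,0,0,0,0,0],[0,0,0,0,0,0],[0,0,0,0,0,0],[0,0,0,0,0,0]]' 20; python3 -m jog '[[0,0,-5,0,0,0],[0,0,-20,0,0,0],[0,0,-40,0,0,0],[0,0,-40,0,0,0],[0,0,-40,0,0,0],[0,0,-40,0,0,0],[0,0,-10,0,0,0],[0,0,0,0,0,0]]' ; python3 go.py 683 -59.2 -0.075
```

```text
time: 13.05
tool_pos: [496.3, -227.9, 49.3]
tcp_rot: [3.141, 0.001, -0.66]
contact_force: [0.4, -0.3, -0.8]
grip_width: 73.4
finger_force: 0.0
time: 13.75
tool_pos: [496.9, -228.3, 50.2]
tcp_rot: [-3.142, -0.001, -0.66]
contact_force: [-0.4, -0.2, 4.7]
grip_width: 44.0
finger_force: 30.0
time: 14.55
tool_pos: [497.1, -228.4, 246.0]
tcp_rot: [-3.141, -0.003, -0.66]
contact_force: [0.8, -0.6, -0.6]
grip_width: 44.0
finger_force: 30.0
t 14.55 pos [ 497.1 -228.4  246. ] rpy [-3.141e+00 -3.000e-03 -6.600e-01] q [-0.57  0.37  1.43 -0.    1.34  1.66] w 44.0
rz total -0.585  -> then dx 172.7 dy -182.6 dist 251 final yaw -0.075 q6 end 1.56
```

```bash
python3 -m jog '[[0,0,0,0,0,-0.145],[0,0,0,0,0,-0.145],[0,0,0,0,0,-0.145],[0,0,0,0,0,-0.15],[15,-16,0,0,0,0],[27,-29,0,0,0,0],[27,-29,0,0,0,0],[27,-29,0,0,0,0],[27,-29,0,0,0,0],[27,-28,0,0,0,0],[16,-16,0,0,0,0],[6.7,-6.6,0,0,0,0]]';  python3 -m jog '[[0,0,0,0,0,0],[0,0,20,0,0,0],[0,0,20,0,0,0],[0,0,20,0,0,0],[0,0,20,0,0,0],[0,0,0,0,0,0]]'; python3 go.py 683 -59.2 -0.075; python3 look.py b1; python3 - <<'E'
from h import *
ms=masks('lid',('top',))
E
```

```text
time: 15.75
tool_pos: [682.8, -56.9, 240.8]
tcp_rot: [-3.141, 0.005, -0.073]
contact_force: [0.0, -0.5, -2.7]
grip_width: 44.0
finger_force: 30.0
time: 16.35
tool_pos: [679.6, -60.2, 160.9]
tcp_rot: [-3.141, 0.008, -0.077]
contact_force: [-0.1, -0.4, -1.2]
grip_width: 43.7
finger_force: 30.0
t 16.35 pos [679.6 -60.2 160.9] rpy [-3.141  0.008 -0.077] q [-0.2   0.69  1.12 -0.    1.34  1.45] w 43.7
rz total -0.002  -> then dx 3.3 dy -1.3 dist 4 final yaw -0.075 q6 end 1.56
lid top [(0.84, [292.0, 122.0], 1576), (0.53, [483.0, 306.0], 966)]
```

View pics/top_b1.png

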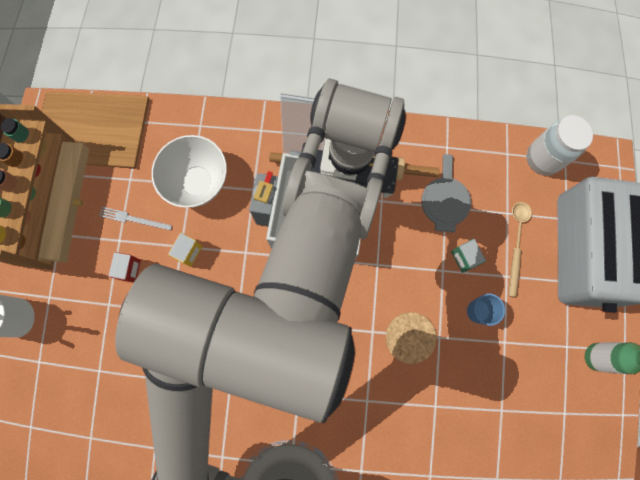

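```bash
python3 - <<'E'
from h import *
for z in(250,350,450): print(z,np.round(ray('top',(357,80),z)),np.round(ray('top',(357,105),z)))
E
```

```text
250 [882. -65. 250.] [824. -69. 250.]
350 [823. -60. 350.] [772. -64. 350.]
450 [765. -56. 450.] [720. -59. 450.]
```

View pics/scene_b1.png

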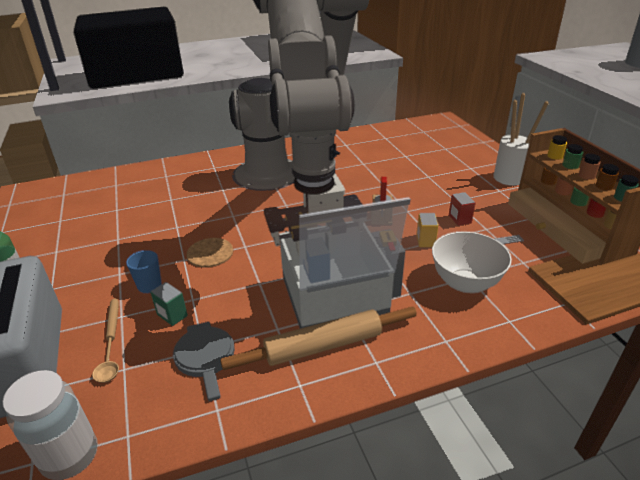

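```bash
python3 -m jog '[[0,0,15,0,0,0],[0,0,20,0,0,0],[0,0,15,0,0,0],[0,0,10,0,0,0],[0,0,8,0,0,0],[0,0,4,0,0,0],[0,0,0,0,0,0]]';python3 -m jog '[[0,0,0,0,0,0],[0,0,0,0,0,0],[0,0,0,0,0,0]]' 56; python3 -m jog '[[0,0,-10,0,0,0],[0,0,-20,0,0,0],[0,0,-40,0,0,0],[0,0,-40,0,0,0],[0,0,-30,0,0,0],[0,0,-20,0,0,0],[0,0,0,0,0,0]]'; python3 go.py 573 -370.8 0.454;python3 - <<'E'
from h import *
bot.capture('scene');bot.capture('top')
ms=masks('tin3_mid'); masks('tin4_mid')
if 'scene' in ms: print(np.round(fit(MODEL['tin'],{'scene':ms['scene']},573,-370,[.45]),3))
E
```

```text
time: 17.2
tool_pos: [682.6, -59.1, 92.8]
tcp_rot: [3.141, -0.0, -0.075]
contact_force: [-0.0, 0.5, -0.6]
grip_width: 43.9
finger_force: 30.0
time: 17.5
tool_pos: [683.0, -59.1, 93.5]
tcp_rot: [3.141, -0.001, -0.075]
contact_force: [0.3, -0.0, -0.1]
grip_width: 51.2
finger_force: 0.0
time: 18.2
tool_pos: [683.9, -59.2, 257.7]
tcp_rot: [3.14, -0.008, -0.075]
contact_force: [0.3, -0.0, 0.3]
grip_width: 51.4
finger_force: 0.0
t 18.2 pos [683.9 -59.2 257.7] rpy [ 3.14  -0.008 -0.075] q [-0.2   0.64  0.95 -0.    1.54  1.45] w 51.4
rz total -0.529  -> then dx -236.3 dy 231.3 dist 331 final yaw 0.454 q6 end 0.54
tin3_mid top [(0.78, [469.0, 256.0], 729)]
tin3_mid scene [(0.58, [170.0, 304.0], 1077)]
tin4_mid top None
tin4_mid scene [(0.54, [170.0, 303.0], 1038)]
[ 5.75401e+02 -3.70782e+02  4.93000e-01  5.00000e-02]
```

```bash
python3 go.py 574 -370.7 0.47; python3 -m jog '[[0,0,0,0,0,-0.14],[0,0,0,0,0,-0.14],[0,0,0,0,0,-0.14],[0,0,0,0,0,-0.125],[-15,14,0,0,0,0],[-34,32,0,0,0,0],[-34,32,10,0,0,0],[-34,32,15,0,0,0],[-34,32,15,0,0,0],[-34,32,15,0,0,0],[-30,29,15,0,0,0],[-15,14,5,0,0,0]]' 80; python3 -m jog '[[-5,5,0,0,0,0],[0,0,0,0,0,0],[0,0,0,0,0,0]]'; python3 go.py 574 -370.7 0.47
```

```text
t 18.5 pos [682.  -58.9 250.9] rpy [-3.141e+00  3.000e-03 -7.500e-02] q [-0.2   0.64  0.96 -0.    1.54  1.45] w 51.6
rz total -0.545  -> then dx -237.5 dy 229.1 dist 330 final yaw 0.470 q6 end 0.53
time: 19.7
tool_pos: [572.3, -360.5, 175.0]
tcp_rot: [-3.139, 0.003, 0.463]
contact_force: [0.0, 0.6, 0.1]
grip_width: 73.6
finger_force: 0.0
time: 20.0
tool_pos: [574.5, -362.1, 178.6]
tcp_rot: [3.141, -0.001, 0.471]
contact_force: [-0.0, 0.0, -0.3]
grip_width: 73.2
finger_force: 0.0
t 20.0 pos [ 574.5 -362.1  178.6] rpy [ 3.141e+00 -1.000e-03  4.710e-01] q [-0.68  0.67  1.11  0.    1.36  0.42] w 73.2
rz total 0.001  -> then dx -4.3 dy 7.5 dist 9 final yaw 0.470 q6 end 0.53
```

```bash
python3 -m jog '[[-4.3,7.5,15,0,0,0],[0,0,30,0,0,0],[0,0,30,0,0,0],[0,0,30,0,0,0],[0,0,15,0,0,0],[0,0,9,0,0,0],[0,0,0,0,0,0]]';  python3 -m jog '[[0,0,0,0,0,0],[0,0,0,0,0,0],[0,0,0,0,0,0],[0,0,0,0,0,0],[0,0,0,0,0,0],[0,0,0,0,0,0],[0,0,0,0,0,0]]' 20; python3 -m jog '[[0,0,-5,0,0,0],[0,0,-20,0,0,0],[0,0,-40,0,0,0],[0,0,-40,0,0,0],[0,0,-40,0,0,0],[0,0,-40,0,0,0],[0,0,-10,0,0,0],[0,0,0,0,0,0]]' ; python3 go.py 599.2 -52.8 -0.075
```

```text
time: 20.7
tool_pos: [573.1, -371.5, 47.9]
tcp_rot: [-3.14, 0.001, 0.47]
contact_force: [-0.8, 1.4, 0.4]
grip_width: 73.5
finger_force: 0.0
time: 21.4
tool_pos: [573.3, -372.2, 49.5]
tcp_rot: [3.141, -0.0, 0.47]
contact_force: [-0.4, 1.8, 6.1]
grip_width: 44.3
finger_force: 29.4
time: 22.2
tool_pos: [573.5, -372.4, 245.2]
tcp_rot: [3.139, -0.001, 0.47]
contact_force: [0.3, 0.3, -1.7]
grip_width: 44.3
finger_force: 29.4
t 22.2 pos [ 573.5 -372.4  245.2] rpy [ 3.139e+00 -1.000e-03  4.700e-01] q [-0.69  0.64  0.98 -0.    1.52  0.41] w 44.3
rz total 0.545  -> then dx 1.7 dy -320.6 dist 321 final yaw -0.075 q6 end 1.56
```

```bash
python3 -m jog '[[0,0,0,0,0,0.14],[0,0,0,0,0,0.14],[0,0,0,0,0,0.14],[0,0,0,0,0,0.125],[0,-20,0,0,0,0],[0,-38,0,0,0,0],[0,-38,0,0,0,0],[0,-38,0,0,0,0],[0,-38,0,0,0,0],[0,-38,0,0,0,0],[0,-38,0,0,0,0],[0,-38,0,0,0,0]]'; python3 -m jog '[[1.7,-24,0,0,0,0],[0,-10.6,0,0,0,0],[0,0,20,0,0,0],[0,0,30,0,0,0],[0,0,20,0,0,0],[0,0,10,0,0,0],[0,0,0,0,0,0],[0,0,0,0,0,0]]';  python3 go.py 599.2 -52.8 -0.075
```

```text
time: 23.4
tool_pos: [593.3, -85.0, 240.6]
tcp_rot: [-3.141, 0.005, -0.075]
contact_force: [-0.3, 0.3, -1.6]
grip_width: 44.3
finger_force: 29.4
time: 24.2
tool_pos: [599.1, -52.9, 164.0]
tcp_rot: [3.141, -0.0, -0.076]
contact_force: [0.4, 0.1, -1.0]
grip_width: 44.3
finger_force: 29.4
t 24.2 pos [599.1 -52.9 164. ] rpy [ 3.141 -0.    -0.076] q [-0.22  0.53  1.4  -0.    1.21  1.43] w 44.3
rz total -0.001  -> then dx 0.1 dy -0.2 dist 0 final yaw -0.075 q6 end 1.56
```

```bash
python3 -m jog '[[0,0,15,0,0,0],[0,0,20,0,0,0],[0,0,15,0,0,0],[0,0,10,0,0,0],[0,0,8,0,0,0],[0,0,4,0,0,0],[0,0,0,0,0,0]]';python3 -m jog '[[0,0,0,0,0,0],[0,0,0,0,0,0],[0,0,0,0,0,0]]' 56; python3 -m jog '[[0,0,-10,0,0,0],[0,0,-20,0,0,0],[0,0,-40,0,0,0],[0,0,-40,0,0,0],[0,0,-30,0,0,0],[0,0,-10,0,0,0],[0,0,0,0,0,0]]';python3 - <<'E'
from h import *
bot.capture('scene');bot.capture('top')
ms=masks('tin2_mid'); print(np.round(fit(MODEL['tin'],ms,528,297,[-.37]),3))
ms=masks('tin1_mid'); print(np.round(fit(MODEL['tin'],ms,470,440,[-.1]),3))
E
python3 go.py 527.8 297.6 -0.37
```

```text
time: 24.9
tool_pos: [598.9, -52.5, 91.7]
tcp_rot: [3.142, -0.0, -0.075]
contact_force: [-0.3, 0.6, -1.4]
grip_width: 43.9
finger_force: 29.4
time: 25.2
tool_pos: [599.3, -52.5, 92.4]
tcp_rot: [3.141, -0.001, -0.075]
contact_force: [-0.3, 1.0, 0.6]
grip_width: 50.8
finger_force: 0.0
time: 25.9
tool_pos: [599.5, -52.6, 243.7]
tcp_rot: [3.141, -0.004, -0.075]
contact_force: [1.0, 0.5, -0.6]
grip_width: 51.1
finger_force: 0.0
tin2_mid top [(0.6, [185.0, 251.0], 645), (0.44, [518.0, 254.0], 677)]
tin2_mid scene [(0.83, [429.0, 228.0], 665)]
[ 5.26332e+02  2.96226e+02 -4.11000e-01  9.40000e-02]
tin1_mid top [(0.9, [123.0, 264.0], 717)]
tin1_mid scene [(0.67, [459.0, 207.0], 671)]
[ 4.70711e+02  4.40583e+02 -1.35000e-01  9.60000e-02]
t 26.2 pos [598.3 -52.3 240.1] rpy [-3.141e+00  3.000e-03 -7.500e-02] q [-0.21  0.48  1.28 -0.    1.39  1.43] w 51.3
rz total 0.295  -> then dx -192.3 dy -300.8 dist 357 final yaw -0.370 q6 end 2.45
```

```bash
python3 go.py 527.2 297 -0.385; python3 -m jog '[[0,0,0,0,0,0.155],[0,0,0,0,0,0.155],[-10,-16,0,0,0,0],[-23,-37,0,0,0,0],[-23,-37,0,0,0,0],[-23,-37,0,0,0,0],[-23,-37,0,0,0,0],[-23,-37,10,0,0,0],[-23,-37,10,0,0,0],[-23,-37,20,0,0,0],[-12,-14,10,0,0,0],[0,0,0,0,0,0]]' 80; python3 -m jog '[[0,0,0,0,0,0],[0,0,0,0,0,0]]'; python3 go.py 527.2 297 -0.385
```

```text
t 26.2 pos [598.3 -52.3 240.1] rpy [-3.141e+00  3.000e-03 -7.500e-02] q [-0.21  0.48  1.28 -0.    1.39  1.43] w 51.3
rz total 0.310  -> then dx -197.1 dy -297.1 dist 356 final yaw -0.385 q6 end 2.47
time: 27.4
tool_pos: [531.5, 286.6, 189.2]
tcp_rot: [3.139, 0.004, -0.368]
contact_force: [-0.3, -0.5, 0.2]
grip_width: 73.3
finger_force: 0.0
time: 27.6
tool_pos: [535.0, 282.9, 192.3]
tcp_rot: [-3.141, -0.001, -0.375]
contact_force: [-0.5, -0.7, -0.3]
grip_width: 73.4
finger_force: 0.0
t 27.6 pos [535.  282.9 192.3] rpy [-3.141e+00 -1.000e-03 -3.750e-01] q [ 0.36  0.52  1.34 -0.    1.28  2.31] w 73.4
rz total 0.010  -> then dx -12.5 dy -10.2 dist 16 final yaw -0.385 q6 end 2.47
```

```bash
python3 -m jog '[[-12.5,-10.2,10,0,0,0.01],[0,0,30,0,0,0],[0,0,35,0,0,0],[0,0,15,0,0,0],[0,0,0,0,0,0]]'; python3 go.py 527.2 297 -0.385; python3 -m jog '[[0,0,20,0,0,0],[0,0,20,0,0,0],[0,0,13,0,0,0],[0,0,0,0,0,0]]';  python3 -m jog '[[0,0,0,0,0,0],[0,0,0,0,0,0],[0,0,0,0,0,0],[0,0,0,0,0,0],[0,0,0,0,0,0],[0,0,0,0,0,0],[0,0,0,0,0,0]]' 20; python3 -m jog '[[0,0,-5,0,0,0],[0,0,-20,0,0,0],[0,0,-40,0,0,0],[0,0,-40,0,0,0],[0,0,-40,0,0,0],[0,0,-40,0,0,0],[0,0,-10,0,0,0],[0,0,0,0,0,0]]' ; python3 go.py 690 34.6 -0.075
```

```text
time: 28.1
tool_pos: [526.0, 295.8, 99.8]
tcp_rot: [3.139, 0.003, -0.387]
contact_force: [-0.9, -0.0, -0.4]
grip_width: 73.6
finger_force: 0.0
t 28.1 pos [526.  295.8  99.8] rpy [ 3.139e+00  3.000e-03 -3.870e-01] q [ 0.39  0.61  1.46 -0.    1.08  2.34] w 73.6
rz total -0.002  -> then dx 0.7 dy -1.5 dist 2 final yaw -0.385 q6 end 2.47
time: 28.5
tool_pos: [526.5, 296.8, 48.1]
tcp_rot: [3.14, 0.001, -0.386]
contact_force: [-0.9, 0.1, -0.2]
grip_width: 73.6
finger_force: 0.0
time: 29.2
tool_pos: [526.9, 297.8, 49.3]
tcp_rot: [-3.141, -0.001, -0.385]
contact_force: [-0.7, 0.2, 5.1]
grip_width: 43.8
finger_force: 30.0
time: 30.0
tool_pos: [527.0, 297.8, 245.0]
tcp_rot: [-3.14, -0.002, -0.385]
contact_force: [-0.5, 1.0, -2.1]
grip_width: 43.7
finger_force: 30.0
t 30.0 pos [527.  297.8 245. ] rpy [-3.14e+00 -2.00e-03 -3.85e-01] q [ 0.39  0.48  1.26 -0.    1.4   2.34] w 43.7
rz total -0.310  -> then dx 182.2 dy 250.2 dist 310 final yaw -0.075 q6 end 1.70
```

```bash
python3 -m jog '[[0,0,0,0,0,-0.149],[0,0,0,0,0,-0.149],[10,14,0,0,0,-0.012],[20,27,0,0,0,0],[23,32,0,0,0,0],[23,32,0,0,0,0],[23,32,0,0,0,0],[23,32,0,0,0,0],[23,32,0,0,0,0],[20,27,0,0,0,0],[12,16,0,0,0,0],[5,6,0,0,0,0]]'; python3 -m jog '[[0,0,0,0,0,0],[0,0,15,0,0,0],[0,0,25,0,0,0],[0,0,15,0,0,0],[0,0,0,0,0,0],[0,0,0,0,0,0]]';  python3 go.py 690 34.6 -0.075
```

```text
time: 31.2
tool_pos: [689.0, 32.2, 239.8]
tcp_rot: [3.141, 0.005, -0.078]
contact_force: [-0.1, -0.0, -1.1]
grip_width: 44.0
finger_force: 30.0
time: 31.8
tool_pos: [688.7, 35.8, 188.8]
tcp_rot: [-3.141, 0.001, -0.074]
contact_force: [-0.1, -0.1, -1.1]
grip_width: 43.8
finger_force: 30.0
t 31.8 pos [688.7  35.8 188.8] rpy [-3.141e+00  1.000e-03 -7.400e-02] q [-0.06  0.68  1.06  0.    1.4   1.59] w 43.8
rz total 0.001  -> then dx 1.4 dy 1.1 dist 2 final yaw -0.075 q6 end 1.70
```

```bash
python3 -m jog '[[1,1,15,0,0,0],[0,0,25,0,0,0],[0,0,20,0,0,0],[0,0,15,0,0,0],[0,0,12,0,0,0],[0,0,5,0,0,0],[0,0,0,0,0,0]]';python3 -m jog '[[0,0,0,0,0,0],[0,0,0,0,0,0],[0,0,0,0,0,0]]' 56; python3 -m jog '[[0,0,-10,0,0,0],[0,0,-20,0,0,0],[0,0,-40,0,0,0],[0,0,-40,0,0,0],[0,0,-30,0,0,0],[0,0,-10,0,0,0],[0,0,0,0,0,0]]';python3 - <<'E'
from h import *
bot.capture('scene');bot.capture('top')
ms=masks('tin1_mid'); print(np.round(fit(MODEL['tin'],ms,470,440,[-.1]),3))
E
python3 go.py 470.5 440 -0.13
```

```text
time: 32.5
tool_pos: [690.1, 33.7, 96.8]
tcp_rot: [3.142, -0.0, -0.075]
contact_force: [0.4, 0.2, -1.1]
grip_width: 44.0
finger_force: 30.0
time: 32.8
tool_pos: [690.6, 33.4, 97.8]
tcp_rot: [3.142, -0.002, -0.075]
contact_force: [-0.4, -0.1, -0.5]
grip_width: 51.3
finger_force: 0.0
time: 33.5
tool_pos: [690.6, 33.4, 248.9]
tcp_rot: [3.142, -0.004, -0.075]
contact_force: [0.2, 0.1, -0.8]
grip_width: 51.6
finger_force: 0.0
tin1_mid top [(0.72, [125.0, 266.0], 737)]
tin1_mid scene [(0.7, [457.0, 208.0], 701)]
[ 4.69635e+02  4.38539e+02 -9.00000e-02  8.00000e-02]
t 33.7 pos [689.2  33.5 244.3] rpy [ 3.141  0.004 -0.075] q [-0.06  0.66  0.95 -0.    1.54  1.58] w 51.2
rz total 0.055  -> then dx -269.6 dy -374.7 dist 462 final yaw -0.130 q6 end 2.45
```

```bash
python3 -m jog '[[-12,-16,0,0,0,0.055],[-24,-34,0,0,0,0],[-26,-36,0,0,0,0],[-26,-36,0,0,0,0],[-26,-36,0,0,0,0],[-26,-36,0,0,0,0],[-26,-36,0,0,0,0],[-26,-36,0,0,0,0],[-26,-36,0,0,0,0],[-26,-36,10,0,0,0],[-18,-26,10,0,0,0],[-7.6,-10.7,0,0,0,0]]' 80; python3 -m jog '[[0,0,0,0,0,0],[0,0,0,0,0,0]]'; python3 go.py 470.3 439.6 -0.13
```

```text
time: 34.9
tool_pos: [467.5, 441.2, 223.4]
tcp_rot: [3.138, 0.005, -0.127]
contact_force: [-1.0, -0.3, -0.4]
grip_width: 73.3
finger_force: 0.0
time: 35.1
tool_pos: [471.1, 438.5, 226.5]
tcp_rot: [3.141, -0.0, -0.131]
contact_force: [-0.2, -0.8, 0.2]
grip_width: 73.2
finger_force: 0.0
t 35.1 pos [471.1 438.5 226.5] rpy [ 3.141 -0.    -0.131] q [ 0.63  0.57  1.16 -0.    1.41  2.33] w 73.2
rz total -0.001  -> then dx -1.0 dy -1.0 dist 1 final yaw -0.130 q6 end 2.45
```

```bash
python3 -m jog '[[-1,-1,15,0,0,0],[0,0,35,0,0,0],[0,0,40,0,0,0],[0,0,40,0,0,0],[0,0,25,0,0,0],[0,0,15,0,0,0],[0,0,8,0,0,0],[0,0,0,0,0,0]]';  python3 -m jog '[[0,0,0,0,0,0],[0,0,0,0,0,0],[0,0,0,0,0,0],[0,0,0,0,0,0],[0,0,0,0,0,0],[0,0,0,0,0,0],[0,0,0,0,0,0]]' 20; python3 -m jog '[[0,0,-5,0,0,0],[0,0,-20,0,0,0],[0,0,-40,0,0,0],[0,0,-40,0,0,0],[0,0,-40,0,0,0],[0,0,-40,0,0,0],[0,0,-10,0,0,0],[0,0,0,0,0,0]]' ; python3 go.py 606.2 41.0 -0.075
```

```text
time: 35.9
tool_pos: [470.3, 439.9, 48.6]
tcp_rot: [3.141, -0.0, -0.131]
contact_force: [-0.8, 0.4, -0.3]
grip_width: 73.5
finger_force: 0.0
time: 36.6
tool_pos: [469.8, 440.6, 49.3]
tcp_rot: [-3.141, -0.001, -0.13]
contact_force: [-1.8, -1.3, 5.6]
grip_width: 44.2
finger_force: 29.5
time: 37.4
tool_pos: [470.0, 441.0, 245.1]
tcp_rot: [-3.139, -0.002, -0.13]
contact_force: [1.2, 0.3, -1.7]
grip_width: 44.3
finger_force: 29.5
t 37.4 pos [470.  441.  245.1] rpy [-3.139e+00 -2.000e-03 -1.300e-01] q [ 0.63  0.56  1.13 -0.    1.45  2.34] w 44.3
rz total -0.055  -> then dx 165.8 dy 388.6 dist 423 final yaw -0.075 q6 end 1.71
```

```bash
python3 -m jog '[[6,14,0,0,0,-0.055],[13,30,0,0,0,0],[16,37,0,0,0,0],[16,37,0,0,0,0],[16,37,0,0,0,0],[16,37,0,0,0,0],[16,37,0,0,0,0],[16,37,0,0,0,0],[16,37,0,0,0,0],[16,37,0,0,0,0],[12,29,0,0,0,0],[6.8,19.6,0,0,0,0]]'; python3 -m jog '[[0,0,0,0,0,0],[0,0,15,0,0,0],[0,0,25,0,0,0],[0,0,15,0,0,0],[0,0,0,0,0,0],[0,0,0,0,0,0]]';  python3 go.py 606.2 41.0 -0.075
```

```text
time: 38.6
tool_pos: [604.4, 37.9, 240.3]
tcp_rot: [3.141, 0.005, -0.077]
contact_force: [0.8, -0.1, -2.3]
grip_width: 44.3
finger_force: 29.5
time: 39.2
tool_pos: [604.3, 41.1, 187.8]
tcp_rot: [-3.141, 0.002, -0.074]
contact_force: [-0.1, -0.4, -1.0]
grip_width: 44.7
finger_force: 29.5
t 39.2 pos [604.3  41.1 187.8] rpy [-3.141e+00  2.000e-03 -7.400e-02] q [-0.06  0.52  1.35  0.    1.28  1.59] w 44.7
rz total 0.001  -> then dx 1.9 dy -0.0 dist 2 final yaw -0.075 q6 end 1.71
```

```bash
python3 -m jog '[[1,0,15,0,0,0],[0,0,25,0,0,0],[0,0,20,0,0,0],[0,0,15,0,0,0],[0,0,12,0,0,0],[0,0,5,0,0,0],[0,0,0,0,0,0]]';python3 -m jog '[[0,0,0,0,0,0],[0,0,0,0,0,0],[0,0,0,0,0,0]]' 56; python3 -m jog '[[0,0,-10,0,0,0],[0,0,-20,0,0,0],[0,0,-40,0,0,0],[0,0,-40,0,0,0],[0,0,-30,0,0,0],[0,0,-10,0,0,0],[0,0,0,0,0,0]]';python3 -m jog '[[-20,0,0,0,0,0],[-40,0,0,0,0,0],[-45,0,0,0,0,0],[-40,0,0,0,0,0],[-18,0,0,0,0,0],[0,0,0,0,0,0],[0,0,0,0,0,0]]' 80
python3 look.py t4; python3 go.py 445.5 6 -0.075; python3 - <<'E'
import cv2,numpy as np
a=cv2.imread('pics/top_t4.png')[130:340,240:400];b=cv2.imread('pics/scene_t4.png')[130:340,240:400]
cv2.imwrite('pics/c5.png',cv2.resize(np.hstack([a,b]),None,fx=2.5,fy=2.5))
E
```

```text
time: 39.9
tool_pos: [605.9, 40.4, 96.6]
tcp_rot: [3.142, 0.0, -0.075]
contact_force: [-0.2, -0.2, -2.2]
grip_width: 44.4
finger_force: 29.5
time: 40.2
tool_pos: [606.5, 40.2, 97.7]
tcp_rot: [3.142, -0.002, -0.075]
contact_force: [-0.2, -0.5, -0.0]
grip_width: 50.8
finger_force: 0.0
time: 40.9
tool_pos: [606.5, 40.2, 248.8]
tcp_rot: [3.142, -0.004, -0.075]
contact_force: [-0.6, 0.0, 0.0]
grip_width: 51.2
finger_force: 0.0
time: 41.6
tool_pos: [443.4, 52.5, 246.0]
tcp_rot: [3.141, 0.001, -0.075]
contact_force: [-0.0, 0.2, 0.4]
grip_width: 73.3
finger_force: 0.0
t 41.7 pos [444.1  52.4 246. ] rpy [ 3.141e+00  1.000e-03 -7.500e-02] q [-0.05  0.18  1.69 -0.    1.27  1.59] w 73.4
rz total -0.000  -> then dx 4.9 dy 46.1 dist 46 final yaw -0.075 q6 end 1.66
```

View pics/c5.png

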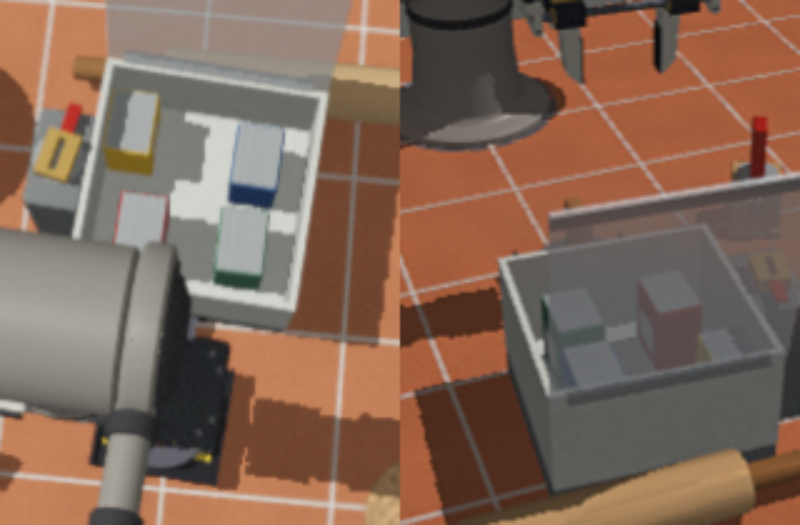

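```bash
python3 -m jog '[[0,16,0,0,0,0],[2,20,10,0,0,0],[0,10,20,0,0,0],[0,0,30,0,0,0],[0,0,35,0,0,0],[0,0,30,0,0,0],[0,0,0,0,0,0],[0,0,0,0,0,0]]' 60; python3 go.py 445.8 6.2 -0.075; python3 heldw.py | head -2
```

```text
time: 42.5
tool_pos: [442.5, 6.3, 121.7]
tcp_rot: [-3.142, 0.001, -0.075]
contact_force: [0.5, -0.2, 0.3]
grip_width: 55.2
finger_force: 0.0
t 42.5 pos [442.5   6.3 121.7] rpy [-3.142e+00  1.000e-03 -7.500e-02] q [-0.16  0.32  1.89 -0.    0.93  1.49] w 55.2
rz total -0.000  -> then dx 3.3 dy -0.1 dist 3 final yaw -0.075 q6 end 1.66
weight_grip top [(0.67, [302.0, 310.0], 230)]
weight_grip scene [(0.72, [208.0, 253.0], 1098), (0.52, [142.0, 267.0], 1079)]
```

```bash
python3 -m jog '[[3.3,0,15,0,0,0],[0,0,20,0,0,0],[0,0,15,0,0,0],[0,0,12,0,0,0],[0,0,0,0,0,0]]'; python3 -m jog '[[0,0,0,0,0,0],[0,0,0,0,0,0],[0,0,0,0,0,0],[0,0,0,0,0,0],[0,0,0,0,0,0],[0,0,0,0,0,0],[0,0,0,0,0,0],[0,0,0,0,0,0]]' 0; python3 -m jog '[[0,0,-5,0,0,0],[0,0,-10,0,0,0],[0,0,-20,0,0,0],[0,0,-20,0,0,0],[0,0,-25,0,0,0],[0,0,-25,0,0,0],[0,0,-20,0,0,0],[0,0,-10,0,0,0],[0,0,0,0,0,0]]'; python3 go.py 382 -247.5 0.69
```

```text
time: 43.2
tool_pos: [445.0, 6.3, 59.5]
tcp_rot: [3.142, 0.001, -0.075]
contact_force: [-0.5, 0.1, 0.7]
grip_width: 54.9
finger_force: 0.0
time: 44.0
tool_pos: [445.4, 6.2, 59.9]
tcp_rot: [3.142, -0.0, -0.075]
contact_force: [-0.5, 0.5, 5.0]
grip_width: 17.5
finger_force: 30.0
time: 44.9
tool_pos: [445.4, 6.2, 195.5]
tcp_rot: [3.141, -0.002, -0.075]
contact_force: [0.2, 0.1, -10.5]
grip_width: 18.1
finger_force: 30.0
t 44.9 pos [445.4   6.2 195.5] rpy [ 3.141e+00 -2.000e-03 -7.500e-02] q [-0.16  0.23  1.78 -0.    1.13  1.49] w 18.1
rz total -0.765  -> then dx -210.4 dy 155.3 dist 262 final yaw 0.690 q6 end 0.31
```

```bash
python3 -m jog '[[-3,15,0,0,0,0],[-5,30,0,0,0,0],[-6,36,0,0,0,0],[-6,36,0,0,0,0],[-6,36,0,0,0,0],[-6,36,0,0,0,0],[-6,36,0,0,0,0],[-4.2,22,0,0,0,0],[-2,10.7,0,0,0,0],[0,0,0,0,0,0],[0,0,0,0,0,0]]'; python3 -m jog '[[0,0,20,0,0,0],[0,0,35,0,0,0],[0,0,35,0,0,0],[0,0,25,0,0,0],[0,0,12,0,0,0],[0,0,6,0,0,0],[0,0,0,0,0,0]]';  python3 go.py 382 -247.5 -0.075
```

```text
time: 46.0
tool_pos: [381.4, -246.3, 193.8]
tcp_rot: [-3.14, 0.002, -0.075]
contact_force: [-0.7, 0.3, -10.2]
grip_width: 17.9
finger_force: 30.0
time: 46.7
tool_pos: [381.9, -246.4, 61.3]
tcp_rot: [-3.141, 0.001, -0.074]
contact_force: [-0.6, 0.1, -9.0]
grip_width: 17.9
finger_force: 30.0
t 46.7 pos [ 381.9 -246.4   61.3] rpy [-3.141e+00  1.000e-03 -7.400e-02] q [-0.74  0.44  1.92  0.    0.78  0.9 ] w 17.9
rz total 0.001  -> then dx 0.2 dy 1.1 dist 1 final yaw -0.075 q6 end 1.07
```

```bash
python3 -m jog '[[0,0,8,0,0,0],[0,0,5,0,0,0],[0,0,2,0,0,0],[0,0,0,0,0,0]]'; python3 -m jog '[[0,0,1.5,0,0,0],[0,0,0,0,0,0]]';python3 -m jog '[[0,0,1.5,0,0,0],[0,0,0,0,0,0]]'
```

```text
time: 47.1
tool_pos: [381.7, -247.4, 46.6]
tcp_rot: [-3.142, 0.0, -0.075]
contact_force: [0.1, -0.3, -9.2]
grip_width: 18.2
finger_force: 30.0
time: 47.3
tool_pos: [381.8, -247.5, 45.3]
tcp_rot: [3.141, -0.0, -0.075]
contact_force: [0.9, -0.3, -9.7]
grip_width: 18.1
finger_force: 30.0
time: 47.5
tool_pos: [382.0, -247.7, 44.0]
tcp_rot: [3.141, -0.001, -0.075]
contact_force: [-0.4, -0.3, -4.9]
grip_width: 17.5
finger_force: 30.0
```

Contact made; release, rise and look.

```bash
python3 -m jog '[[0,0,0,0,0,0],[0,0,0,0,0,0],[0,0,0,0,0,0],[0,0,0,0,0,0],[0,0,0,0,0,0],[0,0,0,0,0,0]]' 55; python3 -m jog '[[0,0,-10,0,0,0],[0,0,-25,0,0,0],[0,0,-40,0,0,0],[0,0,-40,0,0,0],[0,0,-40,0,0,0],[0,0,-20,0,0,0],[0,0,0,0,0,0]]'; python3 - <<'E'
from h import *
for n in("scene","top"): cv2.imwrite(f"pics/{n}_m.png",bot.capture(n)[:,:,::-1])
ms=masks('lid'); print(np.round(fit(MODEL['lid'],ms,644,-9,[-.075]),3)); 
ms=masks('weight_grip')
print(np.round(fit(MODEL['weight'],{'scene':ms['scene']},382,-247,[-.075]),3))
r=bot.outline_of('key_grip','scene'); print([(q['p'],q['pixel']) for q in r])
r=[q for q in r if abs(q['pixel'][0]-384)<12]
k=masks('key_grip',('top',))
if r: k['scene']=r[0]['mask'].astype(np.float32)
print(np.round(fit(MODEL['key'],k,387,233,[-.45]),3))
E
python3 go.py 387 233 1.12
```

```text
time: 48.1
tool_pos: [381.8, -247.5, 43.8]
tcp_rot: [3.141, -0.0, -0.075]
contact_force: [-0.2, -0.5, -0.1]
grip_width: 50.7
finger_force: 0.0
time: 48.8
tool_pos: [383.0, -248.4, 222.5]
tcp_rot: [3.137, -0.006, -0.075]
contact_force: [0.2, 0.6, -0.4]
grip_width: 50.5
finger_force: 0.0
lid top [(0.97, [320.0, 202.0], 7940)]
lid scene [(0.85, [330.0, 253.0], 5297)]
[ 6.43324e+02 -9.35000e+00 -7.70000e-02  3.40000e-02]
weight_grip top [(0.55, [317.0, 204.0], 8019)]
weight_grip scene [(0.6, [209.0, 246.0], 990)]
[ 3.85775e+02 -2.48330e+02 -1.24000e-01  5.40000e-02]
[(0.51, [383.2, 195.0]), (0.51, [311.5, 218.8])]
key_grip top [(0.76, [202.0, 312.0], 325), (0.36, [392.0, 350.0], 103)]
[ 3.86286e+02  2.32650e+02 -4.34000e-01  1.92000e-01]
t 49.2 pos [ 381.4 -247.2  217.9] rpy [-3.14e+00  2.00e-03 -7.50e-02] q [-0.74  0.22  1.72 -0.    1.2   0.9 ] w 50.6
rz total -1.195  -> then dx 434.6 dy -204.2 dist 480 final yaw 1.120 q6 end 0.99
```

View pics/scene_m.png

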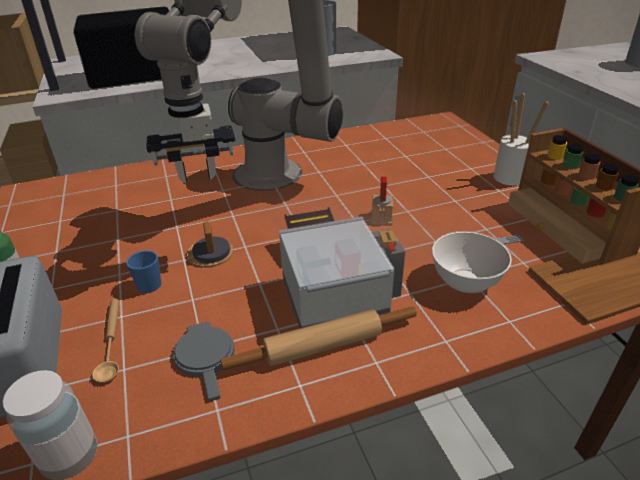

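```bash
python3 -m jog '[[0,0,0,0,0,-0.134],[0,0,0,0,0,-0.134],[0,0,0,0,0,-0.134],[0,0,0,0,0,-0.134],[0,0,0,0,0,-0.134],[0,0,0,0,0,-0.134],[0,0,0,0,0,-0.134],[0,0,0,0,0,-0.134],[0,0,0,0,0,-0.133],[0,0,0,0,0,0]]' 80; python3 go.py 387 232.8 1.13
```

```text
time: 50.2
tool_pos: [381.6, -247.3, 218.2]
tcp_rot: [-3.141, -0.0, 1.131]
contact_force: [-0.6, 0.1, -0.2]
grip_width: 73.3
finger_force: 0.0
t 50.2 pos [ 381.6 -247.3  218.2] rpy [-3.141 -0.     1.131] q [-0.74  0.22  1.72 -0.    1.2  -0.3 ] w 73.3
rz total 0.001  -> then dx 436.5 dy -200.0 dist 480 final yaw 1.130 q6 end 0.98
```

```bash
python3 -m jog '[[14,-7,0,0,0,0],[28,-13,0,0,0,0],[36,-16,0,0,0,0],[36,-16,0,0,0,0],[36,-16,0,0,0,0],[36,-16,0,0,0,0],[36,-16,0,0,0,0],[36,-16,0,0,0,0],[36,-16,0,0,0,0],[36,-16,0,0,0,0],[36,-16,0,0,0,0],[36,-16,0,0,0,0]]'; python3 -m jog '[[20,-12,0,0,0,0],[10,-6,0,0,0,0],[4.5,-2,0,0,0,0],[0,0,0,0,0,0],[0,0,0,0,0,0]]'; python3 go.py 387 232.8 1.13
```

```text
time: 51.4
tool_pos: [389.3, 195.2, 218.7]
tcp_rot: [-3.141, 0.0, 1.127]
contact_force: [1.0, 0.7, 0.7]
grip_width: 72.9
finger_force: 0.0
time: 51.9
tool_pos: [387.2, 231.8, 218.7]
tcp_rot: [3.142, 0.0, 1.128]
contact_force: [0.7, 0.1, 0.3]
grip_width: 73.4
finger_force: 0.0
t 51.9 pos [387.2 231.8 218.7] rpy [3.142 0.    1.128] q [ 0.37  0.21  1.73 -0.    1.2   0.81] w 73.4
rz total -0.002  -> then dx 0.8 dy -0.6 dist 1 final yaw 1.130 q6 end 0.98
```

```bash
python3 -m jog '[[0.8,-0.6,20,0,0,0],[0,0,30,0,0,0],[0,0,30,0,0,0],[0,0,25,0,0,0],[0,0,15,0,0,0],[0,0,12,0,0,0],[0,0,8,0,0,0],[0,0,3,0,0,0],[0,0,0,0,0,0]]'; python3 -m jog '[[0,0,0,0,0,0],[0,0,0,0,0,0],[0,0,0,0,0,0],[0,0,0,0,0,0],[0,0,0,0,0,0],[0,0,0,0,0,0],[0,0,0,0,0,0],[0,0,0,0,0,0]]' 10
```

```text
time: 52.8
tool_pos: [387.2, 233.3, 75.7]
tcp_rot: [-3.142, 0.0, 1.129]
contact_force: [-0.9, 0.1, 0.4]
grip_width: 73.3
finger_force: 0.0
time: 53.6
tool_pos: [387.0, 233.8, 75.8]
tcp_rot: [3.142, -0.0, 1.13]
contact_force: [-1.3, 0.8, 3.0]
grip_width: 33.9
finger_force: 30.0
```

```bash
python3 -m jog '[[0,0,0,0,0,0],[0,0,0,0,0,0],[0,0,0,0,0,0],[0,0,0,0,0,0],[0,0,0,0,0,0],[0,0,0,0,0,0]]' 75; python3 -m jog '[[0,0,0,0,0,-0.143],[0,0,0,0,0,-0.143],[0,0,0,0,0,-0.143],[0,0,0,0,0,-0.143],[0,0,0,0,0,-0.143],[0,0,0,0,0,-0.143],[0,0,0,0,0,-0.143],[0,0,0,0,0,-0.143],[0,0,0,0,0,-0.143],[0,0,0,0,0,-0.143],[0,0,0,0,0,-0.141],[0,0,0,0,0,0]]'; python3 -m jog '[[0,0,0,0,0,0],[0,0,0,0,0,0],[0,0,0,0,0,0],[0,0,0,0,0,0],[0,0,0,0,0,0],[0,0,0,0,0,0],[0,0,0,0,0,0],[0,0,0,0,0,0],[0,0,0,0,0,0],[0,0,0,0,0,0]]' 0; python3 go.py 387 233.8 2.70 f;  python3 -m jog '[[0,0,-2,0,0,0],[0,0,-8,0,0,0],[0,0,-20,0,0,0],[0,0,-30,0,0,0],[0,0,-40,0,0,0],[0,0,-40,0,0,0],[0,0,-20,0,0,0],[0,0,-10,0,0,0],[0,0,0,0,0,0]]'; python3 go.py 653.9 115.6 2.947 f
```

```text
time: 54.2
tool_pos: [387.0, 233.7, 75.7]
tcp_rot: [3.142, 0.0, 1.13]
contact_force: [1.0, -0.1, 0.1]
grip_width: 68.5
finger_force: 0.0
time: 55.4
tool_pos: [387.0, 233.7, 75.7]
tcp_rot: [-3.141, 0.0, 2.702]
contact_force: [-0.3, -1.3, -1.0]
grip_width: 69.1
finger_force: 0.0
time: 56.4
tool_pos: [387.0, 233.7, 75.7]
tcp_rot: [-3.142, 0.0, 2.701]
contact_force: [-0.0, -0.6, -0.9]
grip_width: 15.6
finger_force: 30.0
t 56.4 pos [387.  233.7  75.7] rpy [-3.142  0.     2.701] q [ 0.37  0.41  1.92 -0.    0.82 -0.76] w 15.6
rz total 0.001  -> then dx 0.1 dy 0.1 dist 0 final yaw 2.700 q6 end -0.59
time: 57.3
tool_pos: [387.3, 233.8, 246.8]
tcp_rot: [3.14, 0.002, 2.701]
contact_force: [0.2, -0.6, -1.5]
grip_width: 16.1
finger_force: 30.0
t 57.3 pos [387.3 233.8 246.8] rpy [3.140e+00 2.000e-03 2.701e+00] q [ 0.37  0.19  1.68 -0.    1.27 -0.76] w 16.1
rz total -0.246  -> then dx -284.4 dy -64.4 dist 292 final yaw 2.947 q6 end -1.20
```

```bash
cat > camfit.py <<'E'
from h import *
def seg(n,im,c,rad):
    h=cv2.cvtColor(im,cv2.COLOR_BGR2HSV); m=((h[...,0]>13)&(h[...,0]<32)&(h[...,1]>85)&(h[...,2]>60)).astype(np.uint8)
    m=cv2.morphologyEx(m,cv2.MORPH_CLOSE,np.ones((3,3),np.uint8)); z=np.zeros_like(m); cv2.circle(z,c,rad,1,-1); m&=z
    k,l,s,_=cv2.connectedComponentsWithStats(m); return (l==1+np.argmax(s[1:,4])).astype(np.float32)
def pyseg(ims):
    P=[653.7,115.5,140]; out={}
    for n,im in ims.items(): out[n]=seg(n,im,tuple(int(v) for v in proj(n,[P])[0]),18)
    return out
if __name__=='__main__':
    ims={n:bot.capture(n)[:,:,::-1].copy() for n in('top','scene')}
    for n in ims: cv2.imwrite(f'pics/{n}_cam.png',ims[n])
    s=pyseg(ims); print({n:int(m.sum()) for n,m in s.items()})
    for ms in (s,{'top':s['top']},{'scene':s['scene']}): print(np.round(fit(MODEL['cam'],ms,653.7,115.5,[-1.7]),3))
    v=[]
    for n,im in ims.items():
        b=cv2.resize(im,None,fx=8,fy=8,interpolation=cv2.INTER_CUBIC); f=fit(MODEL['cam'],s,653.7,115.5,[-1.7])
        for q in place([box(30,42,147,147),box(6,30,147,147)],*f[:3]): cv2.polylines(b,[(cv2.convexHull((proj(n,q)+.5).astype(np.float32))*8).astype(int)],1,(0,255,0),1)
        c=(proj(n,[[654,115.5,140]])[0]*8).astype(int); v.append(b[c[1]-180:c[1]+180,c[0]-180:c[0]+180])
    cv2.imwrite('pics/c6.png',np.hstack(v))
E
python3 camfit.py
```

```text
{'top': 279, 'scene': 191}
[ 6.55491e+02  1.15810e+02 -1.81700e+00  1.64000e-01]
[ 6.54965e+02  1.15852e+02 -1.76400e+00  8.90000e-02]
[ 6.54603e+02  1.15353e+02 -1.87000e+00  2.32000e-01]
```

View pics/c6.png

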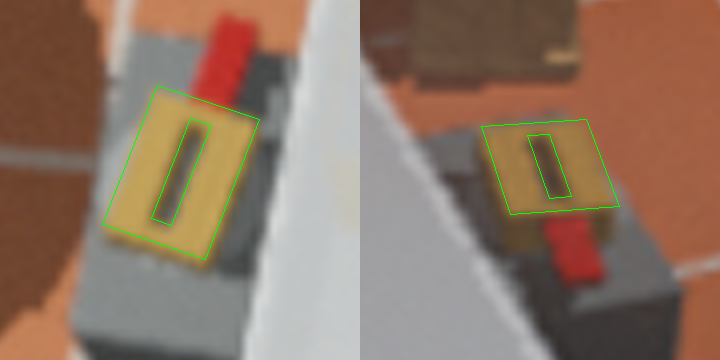

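```bash
python3 go.py 654.5 115.5 2.947 f; python3 -m jog '[[0,0,0,0,0,-0.123],[0,0,0,0,0,-0.123],[-12,-3,0,0,0,0],[-30,-7,0,0,0,0],[-36,-8,0,0,0,0],[-36,-8,0,0,0,0],[-36,-8,0,0,0,0],[-36,-8,0,0,0,0],[-36,-8,0,0,0,0],[-36,-8,0,0,0,0],[-18,-4,0,0,0,0],[-8.6,-2,0,0,0,0]]'; python3 -m jog '[[0,0,0,0,0,0],[0,0,0,0,0,0],[0,0,10,0,0,0],[0,0,10,0,0,0],[0,0,0,0,0,0],[0,0,0,0,0,0]]'; python3 go.py 654.5 115.5 2.947 f
```

```text
t 57.4 pos [386.4 233.4 244.6] rpy [-3.140e+00 -1.000e-03  2.701e+00] q [ 0.37  0.19  1.68 -0.    1.27 -0.76] w 15.6
rz total -0.246  -> then dx -285.9 dy -63.8 dist 293 final yaw 2.947 q6 end -1.20
time: 58.6
tool_pos: [655.2, 113.8, 243.1]
tcp_rot: [-3.14, -0.003, 2.942]
contact_force: [-1.0, -0.5, -1.5]
grip_width: 15.9
finger_force: 30.0
time: 59.2
tool_pos: [653.4, 116.1, 225.3]
tcp_rot: [-3.141, -0.001, 2.947]
contact_force: [0.4, -0.2, 0.0]
grip_width: 16.0
finger_force: 30.0
t 59.2 pos [653.4 116.1 225.3] rpy [-3.141e+00 -1.000e-03  2.947e+00] q [ 0.06  0.61  1.09 -0.    1.44 -1.32] w 16.0
rz total 0.000  -> then dx -1.2 dy -0.4 dist 1 final yaw 2.947 q6 end -1.20
```

```bash
python3 -m jog '[[-1.2,-0.4,5,0,0,0],[0,0,3,0,0,0],[0,0,0,0,0,0],[0,0,0,0,0,0]]'; python3 - <<'E'
from h import *
im=bot.capture('scene')[:,:,::-1].copy(); cv2.imwrite('pics/ks.png',im)
o=bot.get_obs(); p=o['tool_pos']; y=o['tcp_rot'][2]; print(p,y)
z=p[2]-60.7
b=cv2.resize(im,None,fx=10,fy=10,interpolation=cv2.INTER_CUBIC)
for q,c in((place([box(26,3.6,z,z+24)],p[0],p[1],y)[0],(255,255,0)),(place([cyl(23,z+45,z+51)],p[0],p[1],y)[0],(255,255,0)),(place([box(6,30,147,147)],654.5,115.5,-1.765)[0],(0,255,0)),(place([box(30,42,147,147)],654.5,115.5,-1.765)[0],(0,255,0))):
    cv2.polylines(b,[((cv2.convexHull(proj('scene',q).astype(np.float32))+.5)*10).astype(int)],1,c,1)
c=(proj('scene',[[654,115.5,165]])[0]*10).astype(int); cv2.imwrite('pics/c7.png',b[c[1]-300:c[1]+300,c[0]-300:c[0]+300])
E
```

```text
time: 59.6
tool_pos: [655.0, 115.2, 217.6]
tcp_rot: [-3.141, -0.0, 2.947]
contact_force: [0.1, -0.4, -0.7]
grip_width: 15.6
finger_force: 30.0
[655.01851556 115.14921377 217.79593771] 2.9467604088958206
```

View pics/c7.png

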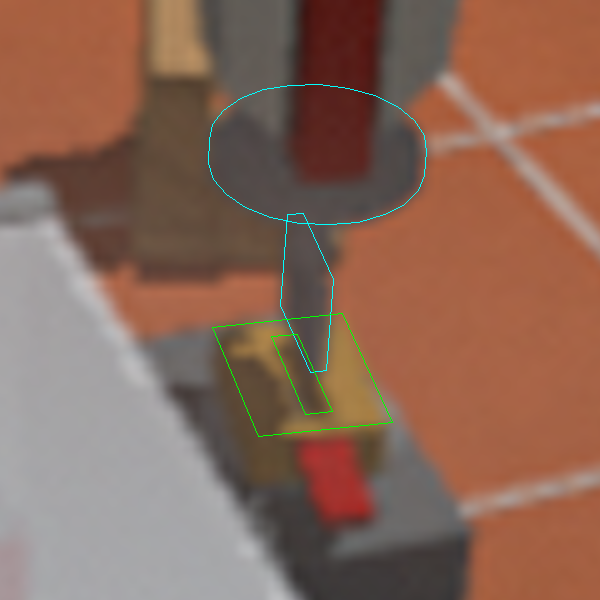

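```bash
python3 -m jog '[[0.5,0.2,5,0,0,0],[0,0,3,0,0,0],[0,0,1,0,0,0],[0,0,0,0,0,0]]'; python3 -m jog '[[0,0,1,0,0,0],[0,0,1,0,0,0],[0,0,0,0,0,0]]'; python3 -m jog '[[0,0,1,0,0,0],[0,0,1,0,0,0],[0,0,0,0,0,0]]'
```

```text
time: 60.05
tool_pos: [654.4, 115.4, 208.4]
tcp_rot: [-3.141, -0.0, 2.947]
contact_force: [-0.7, 0.1, -1.8]
grip_width: 15.9
finger_force: 30.0
time: 60.35
tool_pos: [654.5, 115.5, 206.6]
tcp_rot: [-3.141, -0.0, 2.947]
contact_force: [-0.5, 0.1, -0.5]
grip_width: 16.3
finger_force: 30.0
time: 60.65
tool_pos: [654.4, 115.5, 204.5]
tcp_rot: [-3.141, -0.0, 2.947]
contact_force: [-1.1, -0.0, -1.9]
grip_width: 15.7
finger_force: 30.0
```

No contact at 204.5 (tip about 3 mm into the slot); continue.

```bash
python3 -m jog '[[0,0,1,0,0,0],[0,0,1,0,0,0],[0,0,0,0,0,0]]'; python3 -m jog '[[0,0,1,0,0,0],[0,0,1,0,0,0],[0,0,0,0,0,0]]'; python3 -m jog '[[0,0,1,0,0,0],[0,0,1,0,0,0],[0,0,0,0,0,0]]'
```

```text
time: 60.95
tool_pos: [654.4, 115.4, 202.5]
tcp_rot: [-3.141, -0.0, 2.947]
contact_force: [0.3, -0.5, -1.3]
grip_width: 15.6
finger_force: 30.0
time: 61.25
tool_pos: [654.4, 115.4, 200.5]
tcp_rot: [-3.141, -0.0, 2.947]
contact_force: [-0.2, -0.6, -1.2]
grip_width: 16.2
finger_force: 30.0
time: 61.55
tool_pos: [654.4, 115.4, 198.5]
tcp_rot: [-3.141, -0.0, 2.947]
contact_force: [-0.7, 0.2, -1.5]
grip_width: 16.0
finger_force: 30.0
```

```bash
python3 -m jog '[[0,0,1,0,0,0],[0,0,0,0,0,0.08],[0,0,0,0,0,0.12],[0,0,0,0,0,0.12],[0,0,0,0,0,0]]'; python3 -c "
from plant import bot; print(bot.get_obs()['moment'])"; python3 -m jog '[[0,0,0,0,0,0.12],[0,0,0,0,0,0.12],[0,0,0,0,0,0.12],[0,0,0,0,0,0.12],[0,0,0,0,0,0.12],[0,0,0,0,0,0.12],[0,0,0,0,0,0.12],[0,0,0,0,0,0.12],[0,0,0,0,0,0]]';  python3 -c "
from plant import bot; print(bot.get_obs()['moment'])"
```

```text
time: 62.05
tool_pos: [654.5, 115.4, 197.6]
tcp_rot: [-3.141, 0.0, 2.626]
contact_force: [-0.1, -0.2, -1.3]
grip_width: 16.1
finger_force: 30.0
[ 0.06386954 -0.19611781 -0.00896802]
time: 62.95
tool_pos: [654.5, 115.5, 197.6]
tcp_rot: [-3.141, 0.0, 1.669]
contact_force: [0.0, -0.1, -1.0]
grip_width: 16.0
finger_force: 30.0
[ 0.02428957 -0.17499415 -0.02387957]
```

```bash
python3 -m jog '[[0,0,0,0,0,0.08],[0,0,0,0,0,0.08],[0,0,0,0,0,0]]'; python3 -c "
from plant import bot; print(bot.get_obs()['moment'])"; python3 -m jog '[[0,0,0,0,0,0.06],[0,0,0,0,0,0]]';  python3 -c "
from plant import bot; print(bot.get_obs()['moment'])"; python3 -m jog '[[0,0,0,0,0,0.05],[0,0,0,0,0,0],[0,0,0,0,0,0]]';python3 - <<'E'
from h import *
print(bot.get_obs()['moment'])
im=bot.capture('scene')[:,:,::-1].copy()
b=cv2.resize(im,None,fx=8,fy=8,interpolation=cv2.INTER_CUBIC)
c=(proj('scene',[[654,115.5,150]])[0]*8).astype(int); cv2.imwrite('pics/c8.png',b[c[1]-250:c[1]+250,c[0]-250:c[0]+250])
E
```

```text
time: 63.25
tool_pos: [654.5, 115.5, 197.6]
tcp_rot: [-3.142, 0.0, 1.511]
contact_force: [0.1, -0.0, -1.8]
grip_width: 15.8
finger_force: 30.0
[-0.04180493 -0.1575055   0.01748589]
time: 63.45
tool_pos: [654.5, 115.5, 197.6]
tcp_rot: [-3.142, 0.0, 1.451]
contact_force: [0.7, -0.5, -2.2]
grip_width: 15.4
finger_force: 30.0
[-0.02283392 -0.11222468  0.04008935]
time: 63.75
tool_pos: [654.5, 115.5, 197.6]
tcp_rot: [-3.141, 0.0, 1.401]
contact_force: [0.1, -0.5, -1.5]
grip_width: 15.9
finger_force: 30.0
[-0.02725819 -0.15208329  0.03767726]
```

View pics/c8.png

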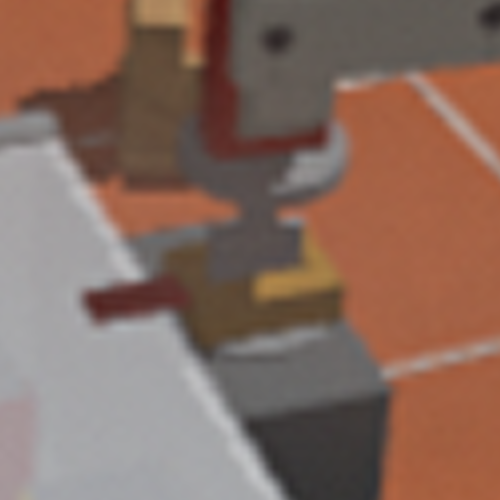

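```bash
python3 -m jog '[[0,0,0,0,0,0.05],[0,0,0,0,0,0],[0,0,0,0,0,0]]'; python3 -c "
from plant import bot; print(bot.get_obs()['moment'])"; python3 -m jog '[[0,0,0,0,0,0.05],[0,0,0,0,0,0],[0,0,0,0,0,0]]';  python3 -c "
from plant import bot; print(bot.get_obs()['moment'])"; python3 - <<'E'
from h import *
im=bot.capture('scene')[:,:,::-1].copy(); cv2.imwrite('pics/ts.png',im)
h=cv2.cvtColor(im,cv2.COLOR_BGR2HSV); m=((h[...,1]>110)&((h[...,0]<6)|(h[...,0]>172))&(h[...,2]<140)).astype(np.uint8)
for cam in(1.3,1.4,1.5,1.57,1.65):
    a=-1.646-cam+np.pi/2; P=[[654.5+r*np.cos(a),115.5+r*np.sin(a),142] for r in(22,49)]; print(cam,np.round(proj('scene',P),1).tolist())
z=np.zeros_like(m); cv2.circle(z,tuple(int(v) for v in proj('scene',[[653,78,142]])[0]),14,1,-1); q=np.argwhere(m&z)[:,::-1]; print(len(q),q.mean(0),cv2.minAreaRect(q.astype(np.float32)))
E
```

```text
time: 64.1
tool_pos: [654.5, 115.5, 197.6]
tcp_rot: [-3.142, 0.0, 1.35]
contact_force: [-0.3, -0.0, -2.8]
grip_width: 16.1
finger_force: 30.0
[-0.02473025 -0.12905239  0.39454386]
time: 64.4
tool_pos: [654.4, 115.4, 197.6]
tcp_rot: [-3.142, 0.0, 1.299]
contact_force: [-0.4, -0.5, -3.5]
grip_width: 16.4
finger_force: 30.5
[-0.03979862 -0.07921723  0.74879829]
1.3 [[379.5, 240.3], [369.4, 244.2]]
1.4 [[379.0, 239.8], [368.2, 243.0]]
1.5 [[378.5, 239.2], [367.2, 241.8]]
1.57 [[378.2, 238.8], [366.6, 240.9]]
1.65 [[378.0, 238.4], [366.1, 239.9]]
32 [373.40625 239.3125 ] ((373.376953125, 239.015380859375), (3.1008682250976562, 11.163125038146973), 82.87498474121094)
```

```bash
python3 -m jog '[[0,0,0,0,0,-0.05],[0,0,0,0,0,-0.04],[0,0,0,0,0,0],[0,0,0,0,0,0]]'; python3 -c "
from plant import bot; print(bot.get_obs()['moment'])"; python3 -m jog '[[0,0,-2,0,0,0],[0,0,-4,0,0,0],[0,0,-6,0,0,0],[0,0,-10,0,0,0],[0,0,-20,0,0,0],[0,0,-10,0,0,0],[0,0,0,0,0,0]]'; python3 go.py 387 233.7 2.701 f
```

```text
time: 64.85
tool_pos: [654.5, 115.4, 197.7]
tcp_rot: [-3.142, -0.0, 1.386]
contact_force: [0.5, 0.4, -2.4]
grip_width: 16.0
finger_force: 30.0
[-0.03408665 -0.09995059 -0.00035779]
time: 65.55
tool_pos: [655.4, 115.6, 252.4]
tcp_rot: [3.137, -0.001, 1.387]
contact_force: [-0.3, -0.2, -1.7]
grip_width: 16.0
finger_force: 30.0
t 65.55 pos [655.4 115.6 252.4] rpy [ 3.137e+00 -1.000e-03  1.387e+00] q [ 0.06  0.6   1.04 -0.    1.5   0.24] w 16.0
rz total -1.314  -> then dx 293.1 dy -7.6 dist 293 final yaw 2.701 q6 end -0.59
```

```bash
python3 -m jog '[[0,0,0,0,0,-0.132],[0,0,0,0,0,-0.132],[0,0,0,0,0,-0.132],[0,0,0,0,0,-0.132],[0,0,0,0,0,-0.132],[0,0,0,0,0,-0.132],[0,0,0,0,0,-0.132],[0,0,0,0,0,-0.13],[0,0,0,0,0,-0.13],[0,0,0,0,0,-0.13],[0,0,0,0,0,0]]'; python3 go.py 387 233.7 2.701 f; python3 - <<'E'
from h import *
v=[]
for n in('top','scene'):
    im=bot.capture(n)[:,:,::-1].copy()
    b=cv2.resize(im,None,fx=8,fy=8,interpolation=cv2.INTER_CUBIC)
    for q in place([box(60,20,60,60,(0,18)),box(60,20,60,60,(0,-18))],387,233.7,-.44): cv2.polylines(b,[((cv2.convexHull(proj(n,q).astype(np.float32))+.5)*8).astype(int)],1,(255,255,0),1)
    c=(proj(n,[[387,233.7,50]])[0]*8).astype(int); v.append(b[c[1]-200:c[1]+200,c[0]-200:c[0]+200])
cv2.imwrite('pics/c9.png',np.hstack(v))
E
```

```text
time: 66.65
tool_pos: [654.2, 115.5, 249.0]
tcp_rot: [-3.141, -0.001, 2.702]
contact_force: [-1.0, -0.1, -1.0]
grip_width: 15.7
finger_force: 30.0
t 66.65 pos [654.2 115.5 249. ] rpy [-3.141e+00 -1.000e-03  2.702e+00] q [ 0.06  0.6   1.05 -0.    1.5  -1.07] w 15.7
rz total 0.001  -> then dx 292.1 dy -7.0 dist 292 final yaw 2.701 q6 end -0.59
```

View pics/c9.png

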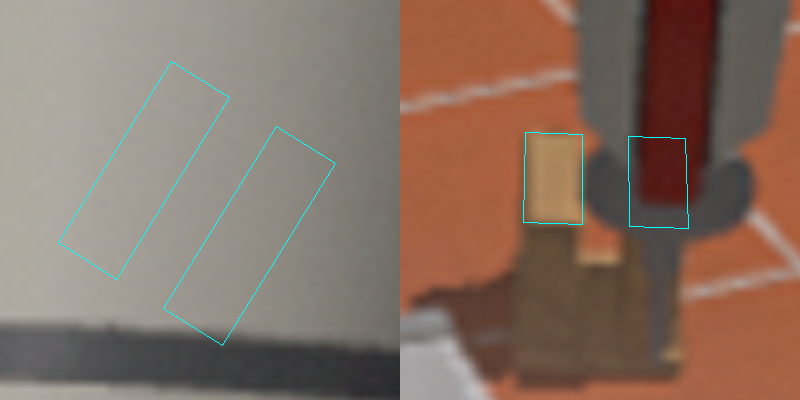

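```bash
python3 -m jog '[[14,0,0,0,0,0],[28,-1,0,0,0,0],[36,-1,0,0,0,0],[36,-1,0,0,0,0],[36,-1,0,0,0,0],[36,-1,0,0,0,0],[36,-1,0,0,0,0],[36,-1,0,0,0,0],[20,0,0,0,0,0],[10,0,0,0,0,0],[4,0,0,0,0,0],[0,0,0,0,0,0]]'; python3 -m jog '[[0,0,0,0,0,0],[0,0,20,0,0,0],[0,0,30,0,0,0],[0,0,20,0,0,0],[0,0,10,0,0,0],[0,0,0,0,0,0],[0,0,0,0,0,0]]'; python3 go.py 387 233.7 2.701 f
```

```text
time: 67.95
tool_pos: [387.8, 233.7, 249.8]
tcp_rot: [3.141, 0.001, 2.7]
contact_force: [0.8, -0.3, -1.3]
grip_width: 15.6
finger_force: 30.0
time: 68.65
tool_pos: [388.3, 233.7, 170.3]
tcp_rot: [3.141, 0.001, 2.7]
contact_force: [0.3, -0.3, -1.5]
grip_width: 16.0
finger_force: 30.0
t 68.65 pos [388.3 233.7 170.3] rpy [3.141e+00 1.000e-03 2.700e+00] q [ 0.37  0.27  1.8  -0.    1.07 -0.76] w 16.0
rz total -0.001  -> then dx 1.1 dy -0.6 dist 1 final yaw 2.701 q6 end -0.59
```

```bash
python3 -m jog '[[1.1,-0.6,10,0,0,0],[0,0,20,0,0,0],[0,0,20,0,0,0],[0,0,15,0,0,0],[0,0,10,0,0,0],[0,0,8,0,0,0],[0,0,6,0,0,0],[0,0,2,0,0,0],[0,0,0,0,0,0]]'; python3 -m jog '[[0,0,1.5,0,0,0],[0,0,1,0,0,0],[0,0,0,0,0,0]]'
```

```text
time: 69.55
tool_pos: [386.3, 233.7, 78.7]
tcp_rot: [3.142, 0.0, 2.701]
contact_force: [-0.1, -0.3, -1.1]
grip_width: 15.8
finger_force: 30.0
time: 69.85
tool_pos: [386.2, 233.6, 76.3]
tcp_rot: [3.141, 0.0, 2.701]
contact_force: [0.5, 0.2, -1.6]
grip_width: 16.0
finger_force: 30.0
```

```bash
python3 -m jog '[[0,0,0.6,0,0,0],[0,0,0,0,0,0],[0,0,0,0,0,0]]'; python3 -m jog '[[0,0,0,0,0,0],[0,0,0,0,0,0],[0,0,0,0,0,0],[0,0,0,0,0,0],[0,0,0,0,0,0],[0,0,0,0,0,0],[0,0,0,0,0,0],[0,0,0,0,0,0]]' 70; python3 -m jog '[[0,0,-10,0,0,0],[0,0,-20,0,0,0],[0,0,-40,0,0,0],[0,0,-40,0,0,0],[0,0,-40,0,0,0],[0,0,-20,0,0,0],[0,0,0,0,0,0],[0,0,0,0,0,0],[0,0,0,0,0,0],[0,0,0,0,0,0]]';python3 look.py end
```

```text
time: 70.15
tool_pos: [386.3, 233.7, 75.7]
tcp_rot: [3.141, 0.0, 2.701]
contact_force: [0.3, 0.9, -0.2]
grip_width: 15.7
finger_force: 30.0
time: 70.95
tool_pos: [386.2, 233.6, 75.6]
tcp_rot: [-3.142, 0.0, 2.701]
contact_force: [0.1, 0.5, 1.1]
grip_width: 63.9
finger_force: 0.0
time: 71.95
tool_pos: [385.6, 233.4, 244.4]
tcp_rot: [-3.14, -0.002, 2.701]
contact_force: [0.1, -0.1, 0.0]
grip_width: 64.1
finger_force: 0.0
```

View pics/scene_end.png

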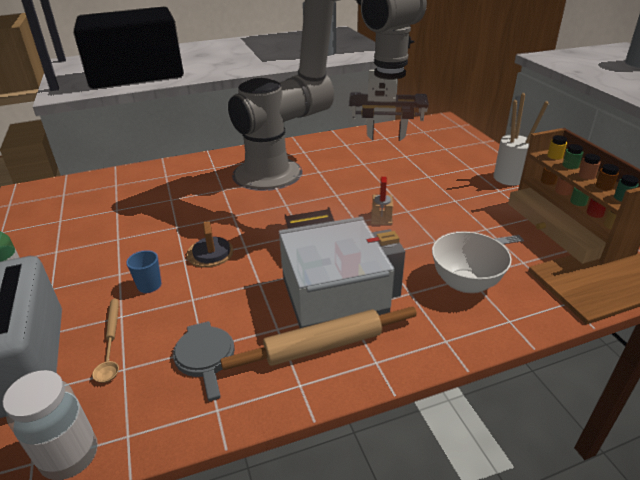

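The picture shows everything in place: the key is upright in its stand at (384,195), the weight is on the mat at (210,248), the lid is shut with the red tongue over it at (375,240), and the tins are inside.

```bash
python3 -c "
from plant import bot; print(bot.close_job())"
```

```text
the job is handed in; nothing more can be done
None
```

I handed the job in at about 72 s: all four tins are in the closed keeper, the cam is turned to its stop with the red tongue over the lid, and the weight is back on its mat and the key in its stand; no verdict came back.

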